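# Clear the display rod into the order tray and ring the counter bell

### The job

Get the customer's order ready: slide the square end stop off the display rod and put it in the small square steel dish, and slide every hexagonal collar off the rod and put it in the cardboard order tray. When all of them are in place, press the counter bell's plunger fully down and let it come up again. Leave the battery, can, carton and wrench where they are.

Things in the scene. Friction and masses are not known exactly. Their poses are not given: they have to be found in the camera images.
- stand: display stand, fixed to the table: base plate 120 x 90 x 12 mm, 22 mm square post 175 mm tall, and a level steel rod, 12 mm in diameter, that runs from the post along the stand's -y axis to an open plain end 240 mm from the post's axis. The rod's axis is 160 mm above the table. Origin on the table under the post's axis; z up
- rod_tip (a point): centre of the rod's open end, on the rod's axis; parts come off this way only (along the stand's -y)
- stop: square black plastic end stop, 50 x 50 mm and 24 mm thick along its own y axis, with a square bore 24 mm wide, 0.06 kg. Origin at its centre. At the start it hangs on the rod outermost (nearest the open end), its flat sides upright and level, its centre 6 mm below the rod's axis
- tray: open cardboard order tray, loose, 270 mm (its x) x 150 mm (its y) x 55 mm high, walls and floor 5 mm, 0.6 kg. Origin at the centre of its underside
- dish: small square steel dish, fixed, 130 x 130 x 25 mm, walls and floor 4 mm. Origin at the centre of its underside
- bell: counter bell, loose, 84 mm in diameter, steel dome to 48 mm high, plunger head on its axis. Origin at the centre of its underside
- bell_plunger (a joint): travel of the bell's plunger, m: 0 up, 0.008 fully down at its stop; a spring resists with 2 N at the top and 4.6 N at the stop and pushes it back up
- bell_top (a point): centre of the top of the plunger's head (a 20 mm disc), 66 mm above the table when up; it moves down as it is pressed
- battery: bystander: black battery 70 x 110 x 90 mm, origin at the centre of its underside
- can: bystander: can 60 mm in diameter, 110 mm tall, origin at the centre of its underside
- carton: bystander: cardboard box 90 x 130 x 60 mm, origin at the centre of its underside
- wrench: bystander: wrench 160 mm long lying flat on the table
- collar1: hexagonal aluminium collar, 40 mm across flats (46 across corners), 30 mm long along its own y axis, open hexagonal bore 24 mm across flats, walls 8 mm, 0.12 kg. Origin at its centre. Its own +x and -x faces are flats; the other flats are at 60 degree steps about its y axis. At the start it hangs on the rod, x level, a bore corner resting on the rod, its centre 7 mm below the rod's axis. May be absent (place 1 of 5 along the rod, 33.5 mm apart, counted from the post)
- collar2: hexagonal aluminium collar, 40 mm across flats (46 across corners), 30 mm long along its own y axis, open hexagonal bore 24 mm across flats, walls 8 mm, 0.12 kg. Origin at its centre. Its own +x and -x faces are flats; the other flats are at 60 degree steps about its y axis. At the start it hangs on the rod, x level, a bore corner resting on the rod, its centre 7 mm below the rod's axis. May be absent (place 2 of 5 along the rod, 33.5 mm apart, counted from the post)
- collar3: hexagonal aluminium collar, 40 mm across flats (46 across corners), 30 mm long along its own y axis, open hexagonal bore 24 mm across flats, walls 8 mm, 0.12 kg. Origin at its centre. Its own +x and -x faces are flats; the other flats are at 60 degree steps about its y axis. At the start it hangs on the rod, x level, a bore corner resting on the rod, its centre 7 mm below the rod's axis. May be absent (place 3 of 5 along the rod, 33.5 mm apart, counted from the post)
- collar4: hexagonal aluminium collar, 40 mm across flats (46 across corners), 30 mm long along its own y axis, open hexagonal bore 24 mm across flats, walls 8 mm, 0.12 kg. Origin at its centre. Its own +x and -x faces are flats; the other flats are at 60 degree steps about its y axis. At the start it hangs on the rod, x level, a bore corner resting on the rod, its centre 7 mm below the rod's axis. May be absent (place 4 of 5 along the rod, 33.5 mm apart, counted from the post)
- collar5: hexagonal aluminium collar, 40 mm across flats (46 across corners), 30 mm long along its own y axis, open hexagonal bore 24 mm across flats, walls 8 mm, 0.12 kg. Origin at its centre. Its own +x and -x faces are flats; the other flats are at 60 degree steps about its y axis. At the start it hangs on the rod, x level, a bore corner resting on the rod, its centre 7 mm below the rod's axis. May be absent (place 5 of 5 along the rod, 33.5 mm apart, counted from the post)
Things that resemble listed ones, but are neither listed nor needed, are in the scene too. What is shaped like the collar1 but blue or pink is not meant. What is shaped like the collar2 but orange is not meant.

How it is judged:
By the outcome, as a careful person would: the job done as asked, in the order asked, and still so for the second after the job is handed in, with the robot touching nothing.
Of collar1, collar2, collar3, collar4, collar5 only 3 to 5 are there at a start; the rules pass over those that are not, and their reading is None.
At some moment in a run one of bell, tray may be knocked a few centimetres aside while the robot is not near it.
Once in a run the grip may slacken for a moment while it holds something.
It also fails if it takes over 210 s, if anything falls off the work surface, if the arm or the gripper's body presses on something with over 40 N, if the wrist force passes 120 N, or if a joint passes its speed limit or range.

### The arm

A 6-joint arm with a two-finger parallel gripper is mounted at the origin on the work surface. World frame = base frame: x ahead of the robot, y to its left, z up, the work surface at z = 0. Lengths are in m, angles in rad, forces in N, time in s.
With the tool pointing down it reaches from about 0.425 to 0.95 m from the base axis. Payload 3.5 kg.
Tool frame: the origin (TCP) lies midway between the tips of the shut fingers; the grasp point (between the pads) lies 19 mm behind it; y points along the fingers, x is the direction in which the jaws open and shut, and the axes are right-handed (so a half turn about y gives the same grasp; the last joint's range is limited). The gripper opens to 85 mm and grips with 20 to 120 N. Pads are 22 mm wide; open, the fingers measure 114 mm over their backs; the gripper's body (76 mm by 85 mm) begins 54 mm behind the grasp point. The pads swing forward as they close: fully open they stand 13 mm farther back than shut.
Start: joints at [1.181, 0.286, 1.577, -0, 1.279, -0.15], TCP at [0.16, 0.656, 0.231] pointing down, gripper open.
Joint ranges: [-2.77, 2.77], [-0.9, 2.22], [0.21, 2.48], [-1.53, 4.67], [0.24, 2.81], [-2.84, 2.84]. Speed limits (rad/s): [2.79, 2.79, 3.14, 3.14, 3.14, 3.14].

### API

Orientations are given as a unit quaternion [x, y, z, w].
In Python, from plant import ctrl, viewer gives the robot as it stands.
- The arm moves only by the tool step_arm, never from a script. Its argument "rows" is a list of rows, each a list of 3 entries, a list of its own where there are three numbers: the turn, a rotation vector about the tool's x, y, z in degrees, then the shift along the tool's x, y, z in mm, then the closure, from 0 (fully open) to 1 (shut). A call has 1 to 10 rows; each row is the pose to reach, as a shift and turn from the pose commanded when the call began, along the tool's axes at that moment; what a row does not reach only later rows make up. A row lasts 1/12 s, in which the tool goes at most 41.7 mm and 7.16 degrees, less where a joint would pass 70% of its speed; a pose out of reach is approached as far as the arm can. A call with a gripper value outside its range is refused whole. The fingers move at their own pace and stop on an object; "newtons" is the grip in N (left out, the last holds). Time passes only in rows, so rows that repeat a pose let the fingers close. It gives the time, the measured TCP pose, the force and the opening at its end, in the units of the state.
- ctrl.get_state(): the state, without advancing time (a new reading comes with each control period).
- viewer.read_camera(name): name is "scene" or "top" or "wrist"; returns (picture, depth): 420x560x3 uint8, red, green, blue; 420x560 float32, m along the optical axis (not along the pixel's ray), 0 where there is no reading.
- viewer.calibration(name): a dict with "K" (3x3 intrinsics, pixels), "R" (3x3) and "t" (3): a world point X has camera coordinates R X + t. Camera axes: x right, y down, z forward; pixel columns grow to the right and rows downward; lengths in m; the calibration is good to about 2 mm. A picture is of the moment at which its call begins: read the wrist's pose just before it. calibration takes no time and is no camera call; for the wrist camera it gives the pose at the moment of the call.
- ctrl.sign_off(): hands the job in, once; it reports no verdict.
The state is a dict: "time": time; "qpos": joint angles; "dq": joint speeds; "joint_efforts": joint torques, N m; "eef_pos": TCP position; "tcp_rot": TCP orientation; "contact_force": force on the tool from outside, world axes, zero at the start; "wrist_torque": the same for the moment, N m; "opening": opening from 0.0 (shut) to 1.0 (fully open).
Only numpy, scipy, OpenCV 4.12 (cv2) and the standard library are available. Lean on these libraries where they do the work, as an engineer would, in place of code of your own. Each camera call takes 0.05 s, during which the arm holds its last target.

## Working session

There is one attempt and no reset: what is moved stays moved. The work goes in short steps, Python scripts to look and compute and a tool call to move; the robot and the scene stay as the last step left them, time stands still between calls to the robot, and variables do not carry over. Pictures are saved under pics/ and viewed, and the job is handed in when it is done.

Besides the shell and the picture viewer there is one more tool, called after "Call:" as a command line: name --argument value ..., lists and objects as JSON in quotes. step_arm: Moves the arm, as the interface text tells. Its arguments: {"type":"object","properties":{"rows":{"type":"array"},"newtons":{"type":"number"}},"required":["rows"]}

```bash
ls; mkdir -p pics
cat > h.py <<'E'
import numpy as np, cv2
from plant import ctrl, viewer
from scipy.spatial.transform import Rotation as Rn
def snap(name, fn):
    c=viewer.calibration(name); p,d=viewer.read_camera(name)
    cv2.imwrite('pics/%s.png'%fn, p[:,:,::-1]); np.savez('pics/%s.npz'%fn,d=d,K=c['K'],R=c['R'],t=c['t'],p=p)
    return p,d,c
def load(fn):
    z=np.load('pics/%s.npz'%fn); return z
def pt(z,u,v,d=None):
    K,R,t=z['K'],z['R'],z['t']
    if d is None: d=z['d'][int(round(v)),int(round(u))]
    x=np.linalg.solve(K,[u,v,1])*d
    return R.T@(x-t)
def proj(z,X):
    x=z['K']@(z['R']@np.array(X)+z['t']); return x[:2]/x[2]
def cloud(z):
    K,R,t,d=z['K'],z['R'],z['t'],z['d']
    v,u=np.mgrid[:d.shape[0],:d.shape[1]]
    x=np.stack([u,v,np.ones_like(u)],-1)@np.linalg.inv(K).T*d[...,None]
    return (x-t)@R
def crop(fn,u0,v0,u1,v1,s,out):
    im=cv2.imread('pics/%s.png'%fn)[v0:v1,u0:u1]
    cv2.imwrite('pics/%s.png'%out,cv2.resize(im,None,fx=s,fy=s,interpolation=cv2.INTER_CUBIC))
E
python3 - <<'E'
from h import *
for n in ['scene','top','wrist']:
    snap(n,n+'0')
s=ctrl.get_state()
for k in s: print(k,s[k])
E
```

```text
pics
time 0.15
qpos [ 1.18102196e+00  2.87029965e-01  1.57784600e+00  7.22918233e-06
  1.27861313e+00 -1.49987913e-01]
dq [ 0.00110605 -0.00361517 -0.00317657  0.00106963 -0.00016449  0.00048935]
joint_efforts [ 8.41432684e-04 -4.06605220e+01 -2.93142468e+01 -1.05506306e-04
  3.98949647e-03 -1.06338268e-05]
eef_pos [0.16007254 0.65521392 0.23021687]
tcp_rot [ 0.55654243  0.43602227 -0.43719139 -0.5558856 ]
contact_force [-0.06176455 -0.72317541  0.28138323]
wrist_torque [ 0.00334536 -0.02010753 -0.00379239]
opening 1.0014188681705851
```

View pics/scene0.png

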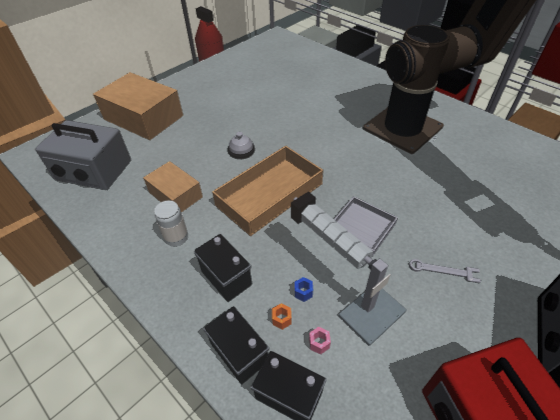

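View pics/top0.png

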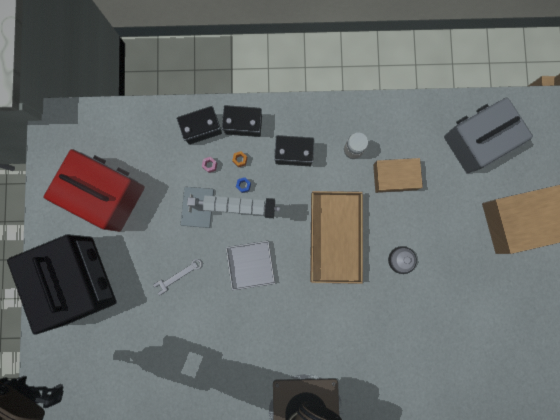

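View pics/wrist0.png

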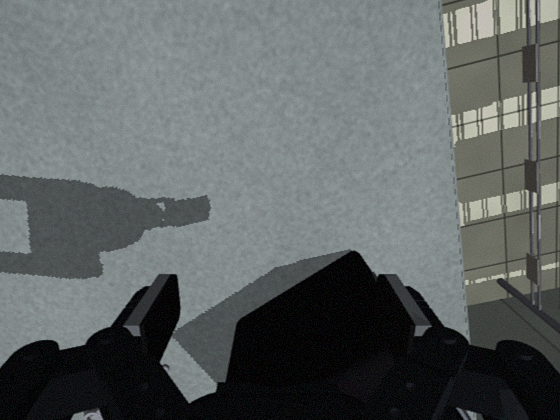

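Run:
```python
from h import *
crop('top0',170,170,430,320,3,'topc'); crop('scene0',280,170,440,340,4.5/1.3,'scc')
z=load('top0'); print(z['K'],z['R'],z['t'])
for n,(u,v) in dict(stop=(270,208),rodL=(200,203),c=(221,205),dish=(251,265),tray=(336,237),bell=(403,260),base=(307,400),wrench=(180,276),bat=(294,150),orange=(240,158)).items(): print(n,pt(z,u,v).round(3))
```

```text
[[475.16954108   0.         284.4966711 ]
 [  0.         475.16954108 206.63106293]
 [  0.           0.           1.        ]] [[-0.02356944 -0.99972147 -0.00121139]
 [-0.99434745  0.02356819 -0.10352624]
 [ 0.10352595 -0.00123552 -0.99462599]] [0.06114134 0.60670306 1.39819053]
stop [0.59  0.086 0.181]
rodL [0.609 0.277 0.166]
c [0.601 0.218 0.181]
dish [0.436 0.152 0.011]
tray [ 0.514 -0.107  0.012]
bell [ 0.44  -0.297  0.052]
base [ 0.063 -0.003  0.091]
wrench [0.408 0.365 0.017]
bat [0.768 0.015 0.088]
orange [0.766 0.181 0.001]
```

View pics/topc.png

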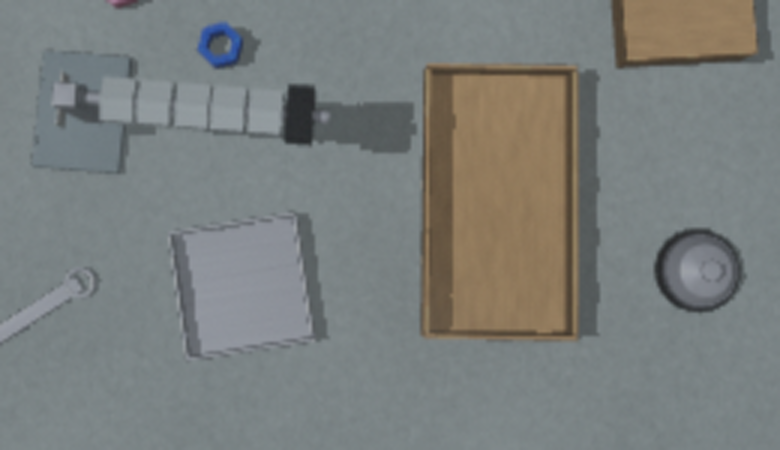

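View pics/scc.png

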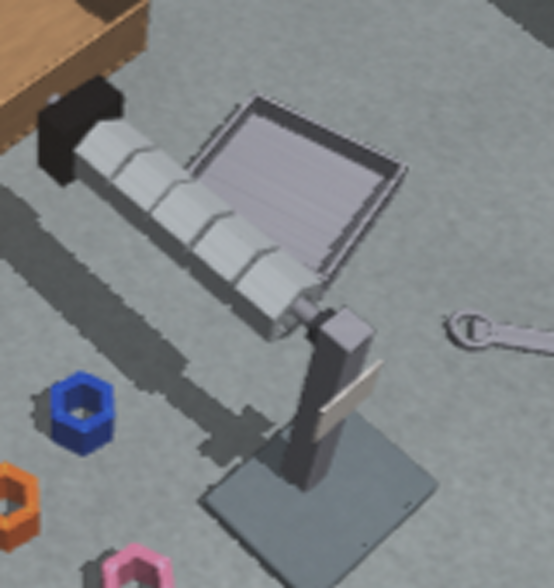

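```bash
cat >> h.py <<'E'
def st():
    s=ctrl.get_state(); R=Rn.from_quat(s['tcp_rot']).as_matrix()
    return s,np.array(s['eef_pos']),R
def plan(target,yaw=None,Rt=None):
    """target TCP pos, tool pointing down with tool x along heading yaw (rad). prints rotvec(deg) and shift(mm) in tool axes"""
    s,p,R=st()
    if Rt is None:
        x=np.array([np.cos(yaw),np.sin(yaw),0]); y=np.array([0,0,-1.]); Rt=np.stack([x,y,np.cross(x,y)],1)
    rv=Rn.from_matrix(R.T@Rt).as_rotvec(degrees=True); sh=R.T@(np.array(target)-p)*1000
    print('t %.2f turn'%s['time'],rv.round(2),'shift',sh.round(1),'opening %.3f'%s['opening'],'F',np.round(s['contact_force'],1),'pos',p.round(4))
    return rv,sh
E
python3 - <<'E'
from h import *
s,p,R=st(); print(R.round(3))
w=viewer.calibration('wrist'); print((-w['R'].T@w['t']).round(3), w['R'].round(2), 'cam in tool', (R.T@(-w['R'].T@w['t']-p)).round(3))
z=load('top0');P=cloud(z)
# top view: collars/stop tops & post
m=(P[...,2]>0.165)&(P[...,2]<0.2)&(P[...,0]>.5)&(P[...,0]<.7)&(P[...,1]>0)&(P[...,1]<.35)
Q=P[m]; dark=z['p'][m].mean(1)<45
print('n',len(Q),dark.sum()); 
S=Q[dark]; C=Q[~dark]; print('stop',S.min(0).round(3),S.max(0).round(3),S.mean(0).round(4))
a=np.polyfit(Q[:,1],Q[:,0],1); print('x=a*y+b',a,'yaw',np.degrees(np.arctan(a[0])))
print(C.min(0),C.max(0))
# tray walls
m=(P[...,2]>0.045)&(P[...,2]<0.065)&(abs(P[...,0]-.5)<.2)&(abs(P[...,1]+.1)<.14)
q=P[m][:,:2].astype(np.float32); print('tray',cv2.minAreaRect(q))
m=(P[...,2]>0.018)&(P[...,2]<0.035)&(abs(P[...,0]-.436)<.09)&(abs(P[...,1]-.152)<.09)
q=P[m][:,:2].astype(np.float32); print('dish',cv2.minAreaRect(q))
m=(P[...,2]>0.05)&(P[...,2]<0.09)&(abs(P[...,0]-.44)<.06)&(abs(P[...,1]+.297)<.06)
print('bell',P[m].mean(0),P[m].max(0))
E
```

```text
[[ 0.237 -0.001 -0.971]
 [ 0.971 -0.002  0.237]
 [-0.002 -1.     0.   ]]
[0.083 0.674 0.373] [[ 0.24  0.97 -0.  ]
 [ 0.92 -0.22  0.31]
 [ 0.3  -0.07 -0.95]] cam in tool [-0.001 -0.143  0.08 ]
n 1090 38
stop [0.568 0.078 0.172] [0.612 0.097 0.184] [0.5946 0.0866 0.1801]
x=a*y+b [0.09900862 0.58368936] yaw 5.6543483780966985
[0.56778803 0.06194907 0.16503281] [0.62821845 0.31101278 0.18771937]
tray ((0.5410865545272827, -0.13248902559280396), (0.2037183791399002, 0.32571643590927124), 87.20832824707031)
dish ((0.43632742762565613, 0.15455883741378784), (0.12982286512851715, 0.13043740391731262), 7.521090030670166)
bell [ 0.44135468 -0.30085681  0.06063981] [ 0.46360993 -0.28159002  0.07202635]
```

Run:
```python
from h import *
plan([.585,.10,.30],np.radians(-5.65))
```

```text
t 0.15 turn [ 6.000e-02  8.191e+01 -1.000e-01] shift [-438.5  -69.1 -544.6] opening 1.001 F [-0.1 -0.7  0.3] pos [0.1601 0.6552 0.2302]
```

Call:
step_arm --rows '[[[0,82,0],[-438,-69,-544],0],[[0,82,0],[-438,-69,-544],0],[[0,82,0],[-438,-69,-544],0],[[0,82,0],[-438,-69,-544],0],[[0,82,0],[-438,-69,-544],0],[[0,82,0],[-438,-69,-544],0],[[0,82,0],[-438,-69,-544],0],[[0,82,0],[-438,-69,-544],0],[[0,82,0],[-438,-69,-544],0],[[0,82,0],[-438,-69,-544],0]]'

```text
time: 0.98
eef_pos: [0.4129, 0.3245, 0.2723]
tcp_rot: [0.707, 0.026, -0.027, -0.707]
contact_force: [1.1, 0.7, -0.4]
opening: 1.001
```

Run:
```python
from h import *
plan([.585,.10,.30],np.radians(-5.65))
```

```text
t 0.98 turn [ 0.    9.95 -0.  ] shift [ 154.8  -27.7 -236.8] opening 1.001 F [ 1.1  0.7 -0.4] pos [0.4129 0.3245 0.2723]
```

Call:
step_arm --rows '[[[0,9,0],[150,-27,-230],0],[[0,9,0],[150,-27,-230],0],[[0,9,0],[150,-27,-230],0],[[0,9,0],[150,-27,-230],0],[[0,9,0],[150,-27,-230],0],[[0,9,0],[150,-27,-230],0],[[0,9,0],[150,-27,-230],0],[[0,9,0],[150,-27,-230],0],[[0,9,0],[150,-27,-230],0],[[0,9,0],[150,-27,-230],0]]'

```text
time: 1.82
eef_pos: [0.5798, 0.1096, 0.2987]
tcp_rot: [-0.706, 0.027, -0.026, 0.707]
contact_force: [-0.6, -0.2, -0.9]
opening: 0.999
```

Run:
```python
from h import *
plan([.585,.10,.30],np.radians(-5.65))
snap('wrist','w1')
plan([.585,.10,.30],np.radians(-5.65))
```

```text
t 1.82 turn [-0.02  1.29 -0.08] shift [ 5.9 -1.3 -9.2] opening 0.999 F [-0.6 -0.2 -0.9] pos [0.5798 0.1096 0.2987]
t 1.87 turn [-0.02  1.35 -0.07] shift [ 6.2 -1.2 -9.7] opening 1.000 F [ 0.1 -0.1  0.1] pos [0.5796 0.1102 0.2988]
```

View pics/w1.png

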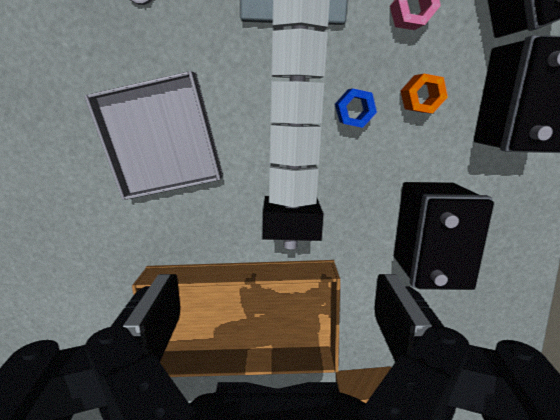

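```bash
cat >> h.py <<'E'
def rodfit(fn):
    z=load(fn);P=cloud(z); g=z['p'].mean(2)
    m=(P[...,2]>0.135)&(P[...,2]<0.2)&(P[...,0]>.5)&(P[...,0]<.7)&(P[...,1]>0)&(P[...,1]<.36)
    Q=P[m];dark=g[m]<50
    # side edges per y-slice
    ys=[];xc=[]
    for y in np.arange(Q[:,1].min(),Q[:,1].max(),.004):
        s=Q[(abs(Q[:,1]-y)<.002)]
        if len(s)>8 and .03<np.ptp(s[:,0])<.06: ys.append(s[:,1].mean());xc.append((s[:,0].max()+s[:,0].min())/2)
    a=np.polyfit(ys,xc,1); print(fn,'slope',a,np.degrees(np.arctan(a[0])),len(ys))
    D=Q[dark]; 
    for nm,E in (('dark',D),('light',Q[~dark])):
        print(nm,len(E),np.percentile(E,2,0).round(4),np.percentile(E,98,0).round(4))
    return a
E
python3 - <<'E'
from h import *
rodfit('w1'); rodfit('top0'); 
crop('w1',240,0,350,270,3,'w1c')
z=load('w1')
for uv in [(264,201),(321,201),(323,239),(263,240),(293,220),(291,245),(290,251),(297,30),(297,75),(297,124)]: print(uv,pt(z,*uv).round(4))
E
```

```text
w1 slope [0.10486232 0.58064635] 5.986290268250789 45
dark 2214 [0.5673 0.0764 0.1439] [0.6157 0.2388 0.1801]
light 10388 [0.5766 0.1033 0.1504] [0.6225 0.2511 0.1763]
top0 slope [0.10412343 0.58279015] 5.944412550581694 48
dark 135 [0.5681 0.0776 0.1751] [0.6119 0.0971 0.1845]
light 1116 [0.5771 0.0748 0.1456] [0.6251 0.3046 0.1808]
(264, 201) [0.5672 0.1028 0.1479]
(321, 201) [ 0.6349  0.0537 -0.001 ]
(323, 239) [ 6.356e-01 -1.700e-03  3.000e-04]
(263, 240) [ 0.5514  0.0027 -0.0006]
(293, 220) [0.5914 0.0942 0.1797]
(291, 245) [0.5885 0.0655 0.1648]
(290, 251) [ 0.5882 -0.0162  0.0012]
(297, 30) [0.6028 0.2336 0.1759]
(297, 75) [0.6015 0.2046 0.1706]
(297, 124) [0.5997 0.169  0.1654]
```

View pics/w1c.png

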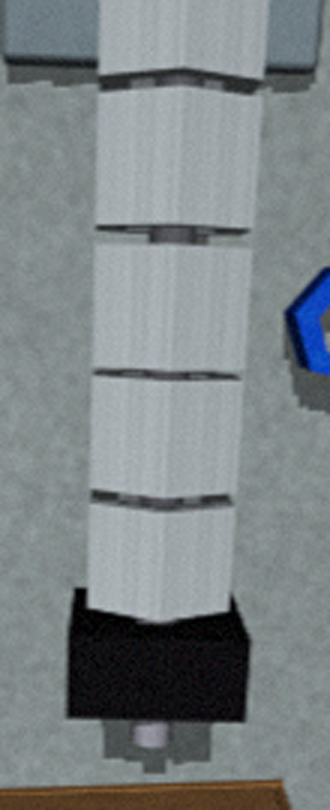

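Run:
```python
from h import *
plan([.5906,.0872,.132],np.radians(-6))
```

```text
t 1.87 turn [-0.02  1.7  -0.07] shift [ 12.9 166.8 -22.1] opening 1.000 F [ 0.1 -0.1  0.1] pos [0.5796 0.1102 0.2988]
```

Call:
step_arm --rows '[[[0,1.7,0],[13,0,-22],0],[[0,1.7,0],[13,30,-22],0],[[0,1.7,0],[13,60,-22],0],[[0,1.7,0],[13,60,-22],0],[[0,1.7,0],[13,60,-22],0],[[0,1.7,0],[13,60,-22],0]]'

```text
time: 2.37
eef_pos: [0.5918, 0.0874, 0.2408]
tcp_rot: [-0.706, 0.036, -0.037, 0.706]
contact_force: [0.7, -0.2, 0.2]
opening: 1.0
```

Run:
```python
from h import *
plan([.5906,.0872,.132],np.radians(-6))
snap('wrist','w2'); rodfit('w2')
```

```text
t 2.37 turn [-0.01  0.03  0.09] shift [ -1.4 108.8  -0.3] opening 1.000 F [ 0.7 -0.2  0.2] pos [0.5918 0.0874 0.2408]
w2 slope [0.10535146 0.58054071] 6.014009981038529 36
dark 3571 [0.5674 0.0764 0.1458] [0.6155 0.2053 0.18  ]
light 12932 [0.5759 0.1007 0.1463] [0.6193 0.2162 0.1762]
```

View pics/w2.png

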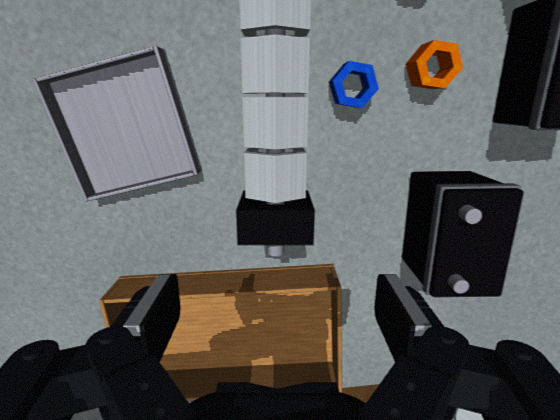

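Call:
step_arm --rows '[[[0,0,0],[-1,40,0],0],[[0,0,0],[-1,75,0],0],[[0,0,0],[-1,100,0],0],[[0,0,0],[-1,108,0],0],[[0,0,0],[-1,108,0],0],[[0,0,0],[-1,108,0],0]]'

```text
time: 2.92
eef_pos: [0.5921, 0.0866, 0.1336]
tcp_rot: [-0.706, 0.036, -0.038, 0.706]
contact_force: [0.2, -0.8, 1.0]
opening: 0.995
```

Call:
step_arm --newtons 45 --rows '[[[0,0,0],[0,0,0],0.6],[[0,0,0],[0,0,0],0.6],[[0,0,0],[0,0,0],0.6],[[0,0,0],[0,0,0],0.6],[[0,0,0],[0,0,0],0.6],[[0,0,0],[0,0,0],0.6],[[0,0,0],[0,0,0],0.6],[[0,0,0],[0,0,0],0.6]]'

```text
time: 3.58
eef_pos: [0.592, 0.0864, 0.1335]
tcp_rot: [-0.706, 0.036, -0.039, 0.706]
contact_force: [-1.1, -0.3, 6.3]
opening: 0.583
```

Run:
```python
from h import *
plan([.5906,.0872,.132],np.radians(-6))
snap('scene','s1');snap('wrist','w3');crop('s1',250,150,420,320,3.5,'s1c')
```

```text
t 3.58 turn [-0.02 -0.06  0.2 ] shift [-1.5  1.5  0.6] opening 0.583 F [-1.1 -0.3  6.3] pos [0.592  0.0864 0.1335]
```

View pics/s1c.png

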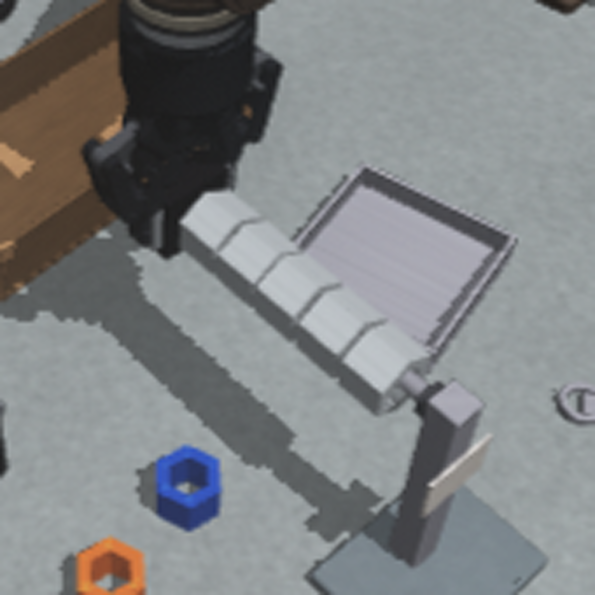

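View pics/w3.png

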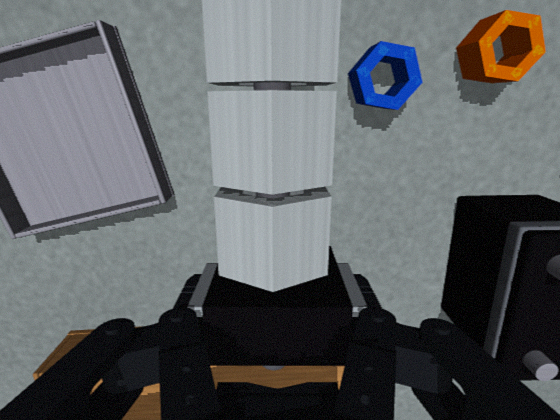

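Call:
step_arm --rows '[[[0,0,0],[0,-3,0],0.7],[[0,0,0],[0,-6,0],0.7],[[0,0,0],[0,-6,0],0.7],[[0,0,0],[0,-6,-15],0.7],[[0,0,0],[0,-6,-35],0.7],[[0,0,0],[0,-6,-55],0.7],[[0,0,0],[0,-6,-72],0.7],[[0,0,0],[0,-6,-80],0.7],[[0,0,0],[0,-6,-80],0.7]]'

```text
time: 4.43
eef_pos: [0.5819, 0.0056, 0.1368]
tcp_rot: [0.706, -0.038, 0.038, -0.706]
contact_force: [0.8, 0.8, -1.0]
opening: 0.577
```

Run:
```python
from h import *
plan([.436,.0,.139],np.radians(-6))
plan([.436,.155,.012],np.radians(-6))
snap('scene','s2');crop('s2',250,150,420,320,3.5,'s2c')
```

```text
t 4.43 turn [ 0.01 -0.18 -0.05] shift [-144.4   -2.   -21.3] opening 0.577 F [ 0.8  0.8 -1. ] pos [0.5819 0.0056 0.1368]
t 4.43 turn [ 0.01 -0.18 -0.05] shift [-161.   125.   132.9] opening 0.577 F [ 0.8  0.8 -1. ] pos [0.5819 0.0056 0.1368]
```

View pics/s2c.png

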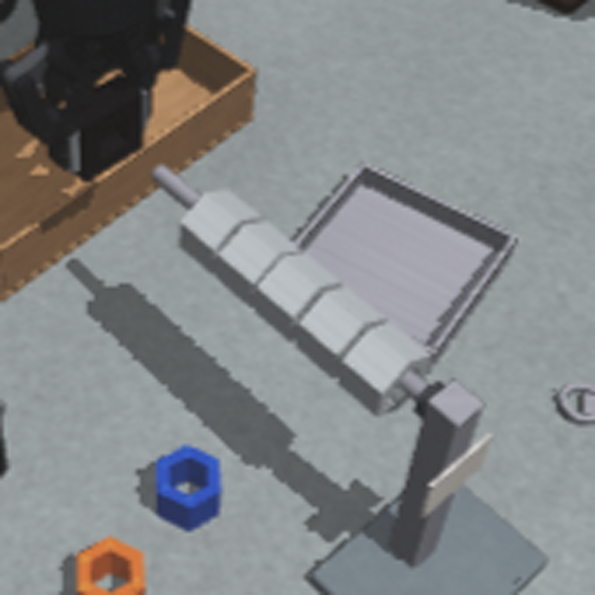

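Call:
step_arm --rows '[[[0,0,0],[-40,0,0],0.7],[[0,0,0],[-80,0,0],0.7],[[0,0,0],[-120,0,0],0.7],[[0,0,0],[-155,20,20],0.7],[[0,0,0],[-161,30,60],0.7],[[0,0,0],[-161,50,95],0.7],[[0,0,0],[-161,60,125],0.7],[[0,0,0],[-161,60,133],0.7],[[0,0,0],[-161,70,133],0.7],[[0,0,0],[-161,70,133],0.7]]'

```text
time: 5.32
eef_pos: [0.4351, 0.1565, 0.0659]
tcp_rot: [0.706, -0.037, 0.036, -0.706]
contact_force: [0.1, 0.3, -0.4]
opening: 0.578
```

Run:
```python
from h import *
plan([.436,.155,.012],np.radians(-6))
snap('wrist','w4');snap('scene','s3');crop('s3',280,130,450,300,3.5,'s3c')
```

```text
t 5.32 turn [ 0.05  0.07 -0.13] shift [ 1.2 53.9 -1.4] opening 0.578 F [ 0.1  0.3 -0.4] pos [0.4351 0.1565 0.0659]
```

View pics/w4.png

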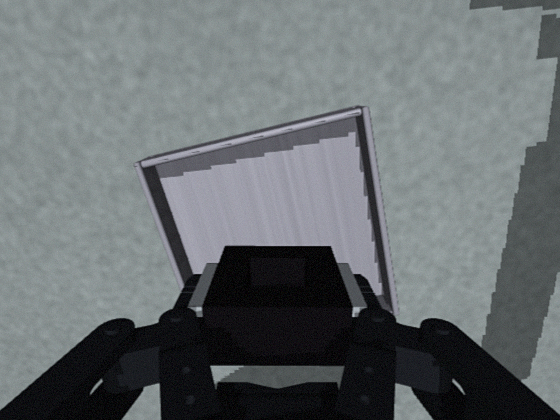

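View pics/s3c.png

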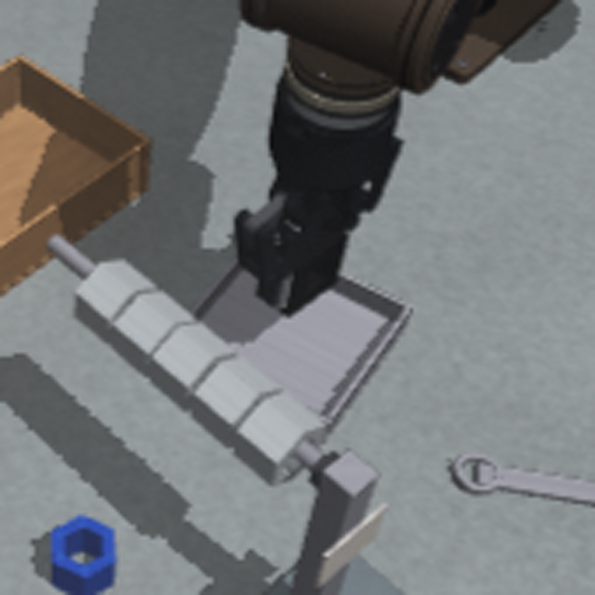

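Call:
step_arm --rows '[[[0,0,0],[1,25,0],0.7],[[0,0,0],[1,40,0],0.7],[[0,0,0],[1,48,0],0.7],[[0,0,0],[1,52,0],0.7],[[0,0,0],[1,54,0],0.7],[[0,0,0],[1,54,0],0.7],[[0,0,0],[1,54,0],0.7]]'

```text
time: 6.0
eef_pos: [0.438, 0.1559, 0.0141]
tcp_rot: [-0.706, 0.037, -0.038, 0.706]
contact_force: [0.3, -0.4, -0.9]
opening: 0.579
```

Call:
step_arm --rows '[[[0,0,0],[0,2,0],0.7],[[0,0,0],[0,3,0],0.7],[[0,0,0],[0,4,0],0.7],[[0,0,0],[0,4,0],0.7]]'

```text
time: 6.33
eef_pos: [0.4371, 0.1561, 0.0093]
tcp_rot: [-0.706, 0.037, -0.037, 0.706]
contact_force: [0.3, 0.2, -0.2]
opening: 0.577
```

Release gently, rise, and look.

Call:
step_arm --rows '[[[0,0,0],[0,0,0],0.35],[[0,0,0],[0,0,0],0.3],[[0,0,0],[0,0,0],0.25],[[0,0,0],[0,-20,0],0.25],[[0,0,0],[0,-60,0],0.25],[[0,0,0],[0,-100,0],0.2],[[0,0,0],[0,-140,0],0],[[0,0,0],[0,-180,0],0],[[0,0,0],[0,-200,0],0],[[0,0,0],[0,-200,0],0]]'

```text
time: 7.17
eef_pos: [0.4406, 0.1566, 0.2162]
tcp_rot: [-0.705, 0.033, -0.042, 0.707]
contact_force: [0.8, 0.1, 0.1]
opening: 1.002
```

Run:
```python
from h import *
snap('wrist','w5');snap('top','t5')
z=load('t5');P=cloud(z)
m=(P[...,2]>0.05)&(P[...,2]<0.065)&(abs(P[...,0]-.5)<.2)&(P[...,1]<-.02)&(P[...,1]>-.2)
q=P[m][:,:2].astype(np.float32); print('tray',cv2.minAreaRect(q),len(q))
a=.5815;b=.1049
plan([a+b*.119,.119,.25],np.radians(-6))
```

```text
tray ((0.5144344568252563, -0.10441864281892776), (0.15030334889888763, 0.27033811807632446), 87.6097640991211) 513
t 7.27 turn [-0.03 -0.05  0.11] shift [159.7 -39.7 -20.4] opening 0.999 F [-0.7 -0.3 -0.6] pos [0.4375 0.1561 0.21  ]
```

View pics/w5.png

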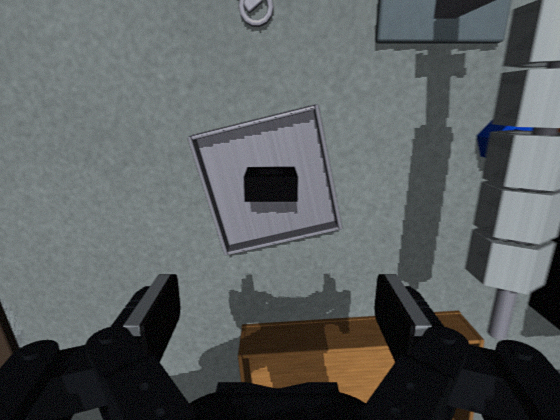

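View pics/t5.png

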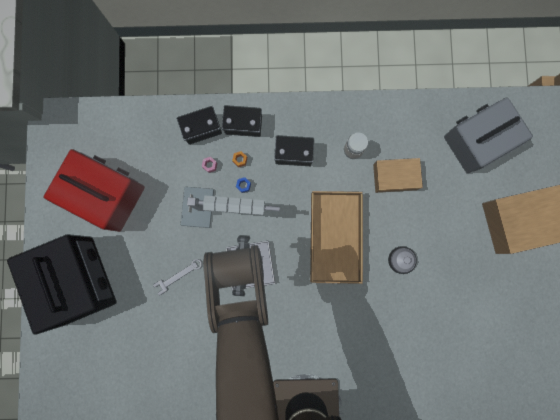

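Call:
step_arm --rows '[[[0,0,0],[0,-30,0],0],[[0,0,0],[40,-40,-10],0],[[0,0,0],[80,-40,-20],0],[[0,0,0],[120,-40,-20],0],[[0,0,0],[160,-40,-20],0],[[0,0,0],[160,-40,-20],0],[[0,0,0],[160,-40,-20],0],[[0,0,0],[160,-40,-20],0]]'

```text
time: 7.93
eef_pos: [0.5928, 0.1192, 0.2461]
tcp_rot: [0.706, -0.039, 0.035, -0.706]
contact_force: [-0.8, -0.3, -0.3]
opening: 0.994
```

Run:
```python
from h import *
snap('wrist','w6');rodfit('w6')
a=.5815;b=.1049
plan([a+b*.119,.119,.130],np.radians(-6))
crop('w6',220,60,340,300,3,'w6c')
```

```text
w6 slope [0.10400054 0.5808119 ] 5.937446788207805 37
dark 229 [0.5807 0.1324 0.1502] [0.6245 0.2401 0.173 ]
light 15267 [0.5775 0.0782 0.1596] [0.6223 0.2486 0.1761]
t 7.98 turn [ 0.02 -0.04 -0.21] shift [  1.8 117.3  -0.3] opening 0.998 F [ 0.5 -0.1  0.9] pos [0.5927 0.1194 0.2473]
```

View pics/w6.png

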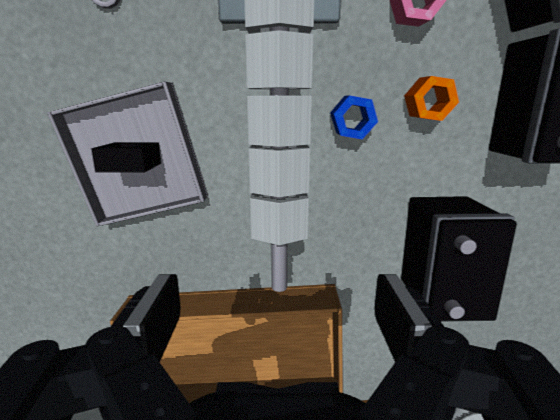

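View pics/w6c.png

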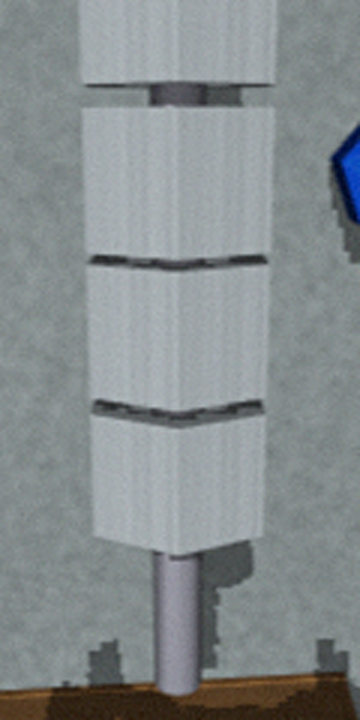

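Run:
```python
from h import *
z=load('w6')
# intersect rays with ridge height 0.176 plane
K,R,t=z['K'],z['R'],z['t'];C=-R.T@t
for v in [244.5,201.5,149.5,148,95.7,87.5]:
    r=R.T@np.linalg.solve(K,[279.5,v,1]); print(v,(C+r*(.176-C[2])/r[2]).round(4))
r=R.T@np.linalg.solve(K,[279,292,1]); print('tip',(C+r*(.166-C[2])/r[2]).round(4))
```

```text
244.5 [0.5924 0.1043 0.176 ]
201.5 [0.5955 0.1346 0.176 ]
149.5 [0.599  0.1682 0.176 ]
148 [0.5991 0.1691 0.176 ]
95.7 [0.6023 0.1997 0.176 ]
87.5 [0.6027 0.2043 0.176 ]
tip [0.5876 0.0615 0.166 ]
```

Call:
step_arm --rows '[[[0,0,0],[1,40,0],0],[[0,0,0],[1,75,0],0],[[0,0,0],[1,105,0],0],[[0,0,0],[1,116,0],0],[[0,0,0],[1,116,0],0],[[0,0,0],[1,116,0],0.7],[[0,0,0],[1,116,0],0.7],[[0,0,0],[1,116,0],0.7],[[0,0,0],[1,116,0],0.7],[[0,0,0],[1,116,0],0.7]]'

```text
time: 8.82
eef_pos: [0.5961, 0.1193, 0.136]
tcp_rot: [-0.706, 0.036, -0.038, 0.706]
contact_force: [-2.4, -0.3, 6.6]
opening: 0.47
```

Call:
step_arm --newtons 50 --rows '[[[0,0,0],[0,0,0],0.7],[[0,0,0],[0,0,0],0.7],[[0,0,0],[0,0,0],0.7]]'

```text
time: 9.07
eef_pos: [0.5961, 0.1194, 0.1361]
tcp_rot: [-0.706, 0.036, -0.038, 0.706]
contact_force: [-2.5, 0.4, 6.9]
opening: 0.473
```

Run:
```python
from h import *
snap('wrist','w7')
plan([.5815+.1049*.119,.119,.130],np.radians(-6))
```

```text
t 9.12 turn [-0.03 -0.05  0.14] shift [-2.1  6.  -0.6] opening 0.474 F [-3.2  0.4  6.4] pos [0.5961 0.1193 0.1361]
```

View pics/w7.png

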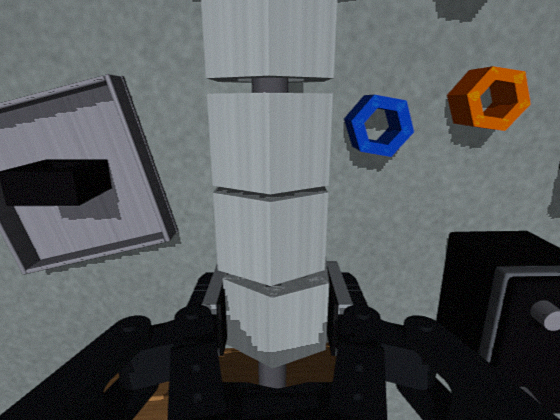

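Call:
step_arm --rows '[[[0,0,0],[0,-5,0],0.7],[[0,0,0],[0,-11,0],0.7],[[0,0,0],[0,-11,0],0.7],[[0,0,0],[0,-11,-15],0.7],[[0,0,0],[0,-11,-35],0.7],[[0,0,0],[0,-11,-60],0.7],[[0,0,0],[0,-11,-85],0.7],[[0,0,0],[0,-11,-105],0.7],[[0,0,0],[0,-11,-105],0.7]]'

```text
time: 9.87
eef_pos: [0.5835, 0.0108, 0.1438]
tcp_rot: [0.707, -0.039, 0.038, -0.705]
contact_force: [-0.2, -0.4, -1.0]
opening: 0.471
```

```bash
cat >> h.py <<'E'
def tray(fn='tt'):
    snap('top',fn)
    z=load(fn);P=cloud(z)
    m=(P[...,2]>0.05)&(P[...,2]<0.062)&(abs(P[...,0]-.5)<.2)&(P[...,1]<.0)&(P[...,1]>-.26)
    q=P[m][:,:2].astype(np.float32); r=cv2.minAreaRect(q); print('tray',r,len(q)); return r
def slot(u,v,c=(.5145,-.1044),yaw=-2.4):
    a=np.radians(yaw); return np.array([c[0]+u*np.cos(a)-v*np.sin(a),c[1]+u*np.sin(a)+v*np.cos(a)])
E
python3 - <<'E'
from h import *
tray('t8');snap('wrist','w8')
p=slot(.062,-.042);plan([*p,.10],np.radians(-6))
E
```

```text
tray ((0.5482969284057617, -0.12564915418624878), (0.18888521194458008, 0.3648614287376404), 73.07344055175781) 430
t 9.97 turn [-0.01 -0.18 -0.04] shift [   8.6   43.9 -162.6] opening 0.473 F [ 0.7  0.5 -1.3] pos [0.5837 0.0136 0.1439]
```

View pics/w8.png

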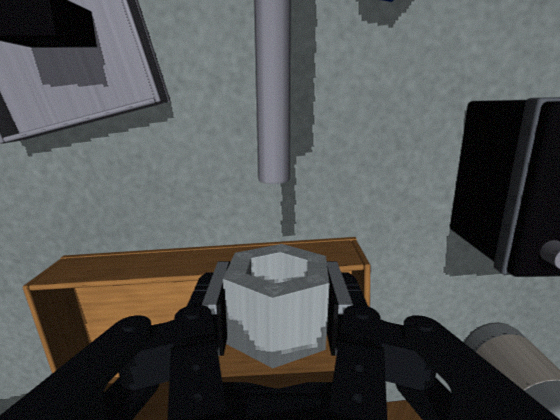

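View pics/t8.png

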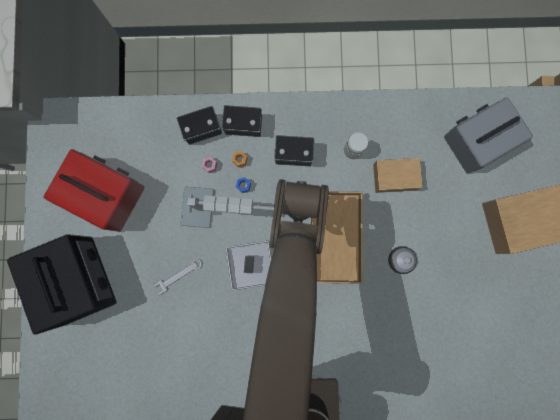

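Call:
step_arm --rows '[[[0,0,0],[2,0,-40],0.7],[[0,0,0],[4,0,-80],0.7],[[0,0,0],[7,0,-120],0.7],[[0,0,0],[9,10,-155],0.7],[[0,0,0],[9,30,-162],0.7],[[0,0,0],[9,60,-162],0.7],[[0,0,0],[9,90,-162],0.7],[[0,0,0],[9,100,-162],0.7],[[0,0,0],[9,100,-162],0.7],[[0,0,0],[9,100,-162],0.7]]'

```text
time: 10.8
eef_pos: [0.5761, -0.1467, 0.0443]
tcp_rot: [-0.706, 0.037, -0.037, 0.706]
contact_force: [0.6, -0.2, -1.1]
opening: 0.471
```

Run:
```python
from h import *
snap('wrist','w9')
p=slot(.062,-.042);plan([*p,.012],np.radians(-6))
```

```text
t 10.85 turn [0.04 0.   0.13] shift [-2.4 33.8 -2. ] opening 0.469 F [-0.6  0.4 -0.9] pos [ 0.5772 -0.1472  0.0458]
```

View pics/w9.png

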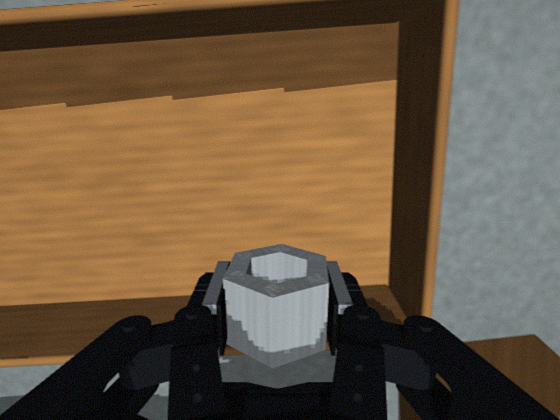

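Call:
step_arm --rows '[[[0,0,0],[-2,15,0],0.7],[[0,0,0],[-2,25,0],0.7],[[0,0,0],[-2,31,0],0.7],[[0,0,0],[-2,33,0],0.7],[[0,0,0],[-2,33,0],0.7],[[0,0,0],[-2,33,0],0.7]]'

```text
time: 11.35
eef_pos: [0.5744, -0.1472, 0.0119]
tcp_rot: [0.706, -0.037, 0.038, -0.706]
contact_force: [-0.1, 0.3, -1.3]
opening: 0.473
```

Call:
step_arm --rows '[[[0,0,0],[0,0,0],0.4],[[0,0,0],[0,0,0],0.3],[[0,0,0],[0,0,0],0.25],[[0,0,0],[0,0,0],0.25],[[0,0,0],[0,-30,0],0.25],[[0,0,0],[0,-70,0],0.25],[[0,0,0],[0,-110,0],0.1],[[0,0,0],[0,-150,0],0],[[0,0,0],[0,-190,0],0],[[0,0,0],[0,-220,0],0]]'

```text
time: 12.18
eef_pos: [0.5748, -0.1474, 0.236]
tcp_rot: [0.707, -0.036, 0.039, -0.705]
contact_force: [1.3, 0.1, -0.3]
opening: 0.995
```

Run:
```python
from h import *
snap('wrist','w10')
y=.1194+.0335;plan([.5812+.1045*y,y,.232],np.radians(-6))
```

```text
t 12.23 turn [ 0.29 -0.05  0.89] shift [-12.6   9.3 302. ] opening 0.999 F [ 1.5 -1.   5.3] pos [ 0.5777 -0.1486  0.243 ]
```

View pics/w10.png

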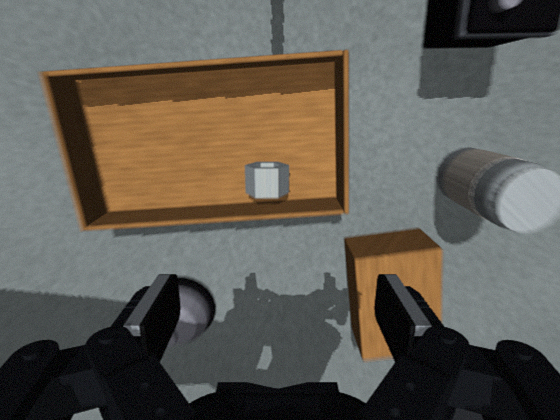

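Call:
step_arm --rows '[[[0,0,0],[-2,0,40],0],[[0,0,0],[-4,0,80],0],[[0,0,0],[-6,0,120],0],[[0,0,0],[-8,0,160],0],[[0,0,0],[-10,0,200],0],[[0,0,0],[-12,0,240],0],[[0,0,0],[-13,0,280],0],[[0,0,0],[-13,0,302],0],[[0,0,0],[-13,0,302],0],[[0,0,0],[-13,0,302],0]]'

```text
time: 13.07
eef_pos: [0.5926, 0.1557, 0.231]
tcp_rot: [0.706, -0.036, 0.036, -0.706]
contact_force: [-0.3, -0.0, -0.6]
opening: 1.003
```

Run:
```python
from h import *
snap('wrist','w11');rodfit('w11')
y=.1194+.0335;plan([.5812+.1045*y,y,.130],np.radians(-6))
crop('w11',200,40,340,300,2.3,'w11c')
```

```text
w11 slope [0.09896129 0.58200415] 5.6516625825556535 33
dark 321 [0.5821 0.0678 0.1466] [0.6205 0.2848 0.1685]
light 16153 [0.5809 0.0814 0.1606] [0.624  0.2757 0.1761]
t 13.12 turn [ 0.04 -0.01 -0.02] shift [  4.7 101.   -1.1] opening 0.998 F [-0.1 -0.6 -0.4] pos [0.5927 0.1545 0.231 ]
```

View pics/w11.png

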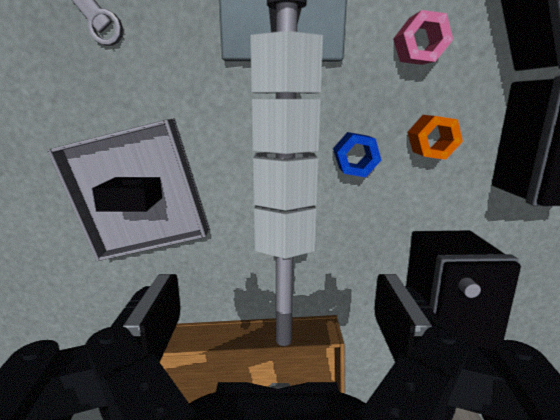

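```bash
cat >> h.py <<'E'
def ridge(fn,pts,h=.176):
    z=load(fn);K,R,t=z['K'],z['R'],z['t'];C=-R.T@t
    for u,v in pts:
        r=R.T@np.linalg.solve(K,[u,v,1]); print((u,v),(C+r*(h-C[2])/r[2]).round(4))
E
python3 - <<'E'
from h import *
ridge('w11',[(284.5,257),(285,210),(285,156)])
E
```

```text
(284.5, 257) [0.5955 0.1384 0.176 ]
(285, 210) [0.5988 0.1698 0.176 ]
(285, 156) [0.602  0.2027 0.176 ]
```

View pics/w11c.png

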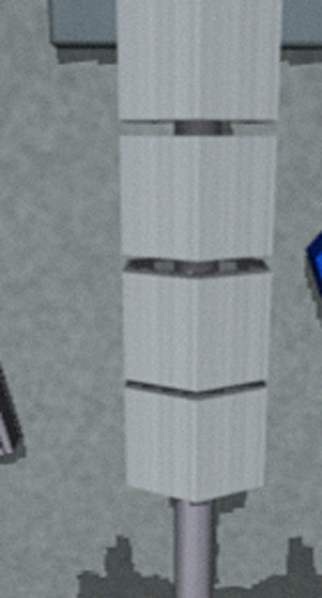

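Call:
step_arm --rows '[[[0,0,0],[4,40,-1],0],[[0,0,0],[4,75,-1],0],[[0,0,0],[4,96,-1],0],[[0,0,0],[4,102,-1],0],[[0,0,0],[4,102,-1],0],[[0,0,0],[4,102,-1],0.7],[[0,0,0],[4,102,-1],0.7],[[0,0,0],[4,102,-1],0.7],[[0,0,0],[4,102,-1],0.7],[[0,0,0],[4,102,-1],0.7]]'

```text
time: 13.95
eef_pos: [0.5977, 0.1533, 0.1315]
tcp_rot: [-0.706, 0.036, -0.038, 0.706]
contact_force: [-1.3, -0.1, 4.4]
opening: 0.458
```

Call:
step_arm --rows '[[[0,0,0],[0,0,0],0.7],[[0,0,0],[0,0,0],0.7],[[0,0,0],[0,0,0],0.7]]'

```text
time: 14.2
eef_pos: [0.5977, 0.1533, 0.1315]
tcp_rot: [-0.706, 0.036, -0.038, 0.706]
contact_force: [-1.6, -1.4, 5.9]
opening: 0.462
```

Call:
step_arm --rows '[[[0,0,0],[0,-5,0],0.7],[[0,0,0],[0,-10,0],0.7],[[0,0,0],[0,-10,0],0.7],[[0,0,0],[0,-10,-20],0.7],[[0,0,0],[0,-10,-45],0.7],[[0,0,0],[0,-10,-75],0.7],[[0,0,0],[0,-10,-105],0.7],[[0,0,0],[0,-10,-130],0.7],[[0,0,0],[0,-10,-145],0.7],[[0,0,0],[0,-10,-145],0.7]]'

```text
time: 15.03
eef_pos: [0.5811, 0.0063, 0.139]
tcp_rot: [0.706, -0.039, 0.038, -0.706]
contact_force: [0.2, 1.2, -1.8]
opening: 0.461
```

Run:
```python
from h import *
snap('wrist','w12')
p=slot(.062,.0);plan([*p,.04],np.radians(-6))
```

```text
t 15.08 turn [-0.01 -0.21 -0.02] shift [   7.7   99.  -114.6] opening 0.460 F [ 0.8  1.2 -1.1] pos [0.5812 0.0078 0.139 ]
```

View pics/w12.png

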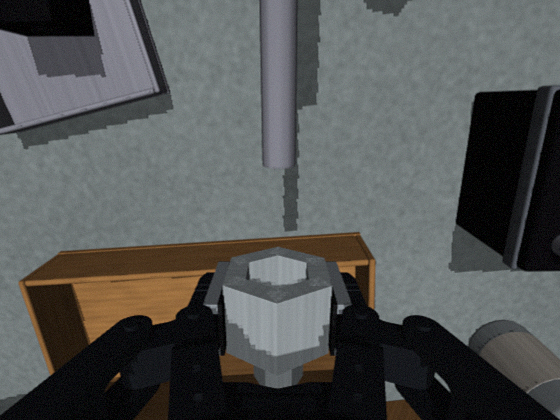

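Call:
step_arm --rows '[[[0,0,0],[3,0,-40],0.7],[[0,0,0],[6,0,-80],0.7],[[0,0,0],[8,10,-110],0.7],[[0,0,0],[8,40,-115],0.7],[[0,0,0],[8,75,-115],0.7],[[0,0,0],[8,95,-115],0.7],[[0,0,0],[8,95,-115],0.7],[[0,0,0],[8,95,-115],0.7]]'

```text
time: 15.75
eef_pos: [0.5764, -0.1049, 0.0429]
tcp_rot: [-0.706, 0.038, -0.036, 0.707]
contact_force: [0.1, -0.6, -0.0]
opening: 0.454
```

Run:
```python
from h import *
snap('wrist','w13')
p=slot(.062,.0);plan([*p,.0095],np.radians(-6))
```

```text
t 15.80 turn [-0.    0.    0.04] shift [-1.4 35.4 -1.7] opening 0.463 F [-0.3  0.  -1. ] pos [ 0.578  -0.1055  0.0449]
```

View pics/w13.png

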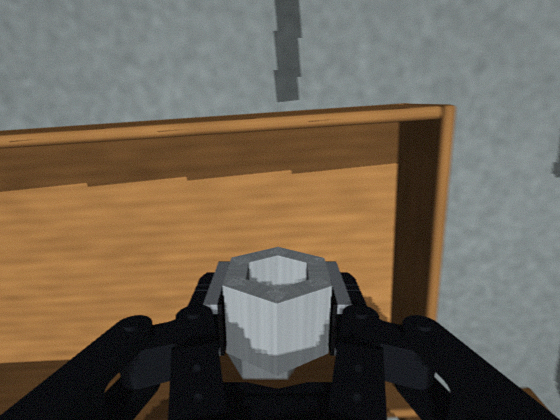

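Call:
step_arm --rows '[[[0,0,0],[-1,15,0],0.7],[[0,0,0],[-1,26,0],0.7],[[0,0,0],[-1,31,0],0.7],[[0,0,0],[-1,34,0],0.7],[[0,0,0],[-1,34,0],0.7],[[0,0,0],[-1,34,0],0.7]]'

```text
time: 16.3
eef_pos: [0.5767, -0.1061, 0.0108]
tcp_rot: [0.706, -0.037, 0.038, -0.706]
contact_force: [-0.1, 0.1, -1.0]
opening: 0.465
```

Call:
step_arm --rows '[[[0,0,0],[0,0,0],0.4],[[0,0,0],[0,0,0],0.3],[[0,0,0],[0,0,0],0.25],[[0,0,0],[0,0,0],0.25],[[0,0,0],[0,-30,0],0.25],[[0,0,0],[0,-70,0],0.25],[[0,0,0],[0,-110,0],0.1],[[0,0,0],[0,-150,0],0],[[0,0,0],[0,-190,0],0],[[0,0,0],[0,-225,0],0]]'

```text
time: 17.13
eef_pos: [0.5765, -0.1062, 0.2388]
tcp_rot: [0.706, -0.036, 0.038, -0.706]
contact_force: [1.0, -0.6, -0.2]
opening: 0.999
```

Run:
```python
from h import *
snap('wrist','w14')
y=.187;plan([.5812+.1045*y,y,.232],np.radians(-6))
```

```text
t 17.18 turn [ 0.24 -0.05  0.93] shift [-10.8  14.2 295. ] opening 1.000 F [ 2.3 -0.7  6.1] pos [ 0.5802 -0.1074  0.2476]
```

View pics/w14.png

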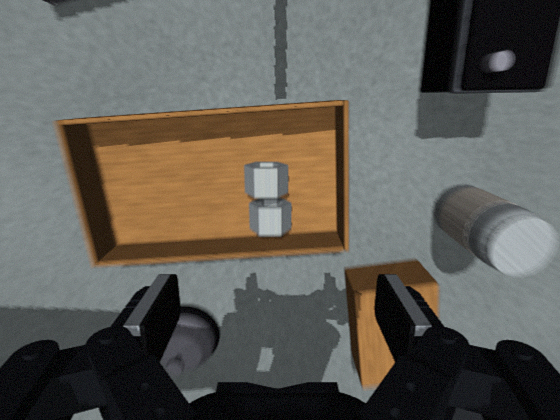

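Call:
step_arm --rows '[[[0,0,0],[-1,0,40],0],[[0,0,0],[-3,0,80],0],[[0,0,0],[-5,0,120],0],[[0,0,0],[-7,0,160],0],[[0,0,0],[-8,0,200],0],[[0,0,0],[-8,5,240],0],[[0,0,0],[-8,10,280],0],[[0,0,0],[-8,10,294],0],[[0,0,0],[-8,10,294],0],[[0,0,0],[-8,10,294],0]]'

```text
time: 18.02
eef_pos: [0.5992, 0.1874, 0.225]
tcp_rot: [0.706, -0.037, 0.037, -0.706]
contact_force: [-0.1, -0.8, -0.6]
opening: 0.997
```

Run:
```python
from h import *
snap('wrist','w15');rodfit('w15')
y=.187;plan([.5812+.1045*y,y,.130],np.radians(-6))
```

```text
w15 slope [0.10320126 0.5811004 ] 5.892137717057121 24
dark 600 [0.5835 0.0733 0.1492] [0.6217 0.2902 0.1714]
light 15258 [0.5838 0.0818 0.1605] [0.624  0.3076 0.176 ]
t 18.07 turn [ 0.05 -0.05  0.  ] shift [ 1.3 95.2  0.8] opening 1.002 F [-0.3  0.4  0.3] pos [0.5994 0.1864 0.2252]
```

View pics/w15.png

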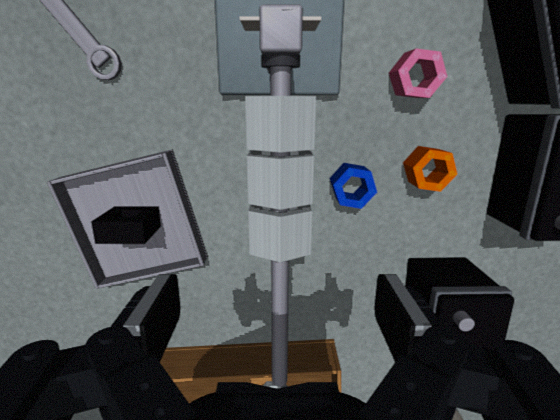

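Run:
```python
from h import *
ridge('w15',[(280,261.5),(280,213),(280,155.5)])
```

```text
(280, 261.5) [0.5991 0.1702 0.176 ]
(280, 213) [0.6023 0.2019 0.176 ]
(280, 155.5) [0.6057 0.2359 0.176 ]
```

Call:
step_arm --rows '[[[0,0,0],[1,40,0],0],[[0,0,0],[1,75,0],0],[[0,0,0],[1,90,0],0],[[0,0,0],[1,95,0],0],[[0,0,0],[1,95,0],0]]'

```text
time: 18.48
eef_pos: [0.5996, 0.1851, 0.1287]
tcp_rot: [0.706, -0.039, 0.037, -0.706]
contact_force: [0.1, 0.3, 1.0]
opening: 0.996
```

Call:
step_arm --rows '[[[0,0,0],[0,0,0],0.7],[[0,0,0],[0,0,0],0.7],[[0,0,0],[0,0,0],0.7],[[0,0,0],[0,0,0],0.7],[[0,0,0],[0,0,0],0.7],[[0,0,0],[0,0,0],0.7],[[0,0,0],[0,0,0],0.7],[[0,0,0],[0,0,0],0.7]]'

```text
time: 19.15
eef_pos: [0.6012, 0.1871, 0.1323]
tcp_rot: [-0.706, 0.036, -0.038, 0.706]
contact_force: [-1.6, -0.1, 5.8]
opening: 0.463
```

Call:
step_arm --rows '[[[0,0,0],[0,-5,0],0.7],[[0,0,0],[0,-10,0],0.7],[[0,0,0],[0,-10,0],0.7],[[0,0,0],[0,-10,-20],0.7],[[0,0,0],[0,-10,-50],0.7],[[0,0,0],[0,-10,-80],0.7],[[0,0,0],[0,-10,-115],0.7],[[0,0,0],[0,-10,-150],0.7],[[0,0,0],[0,-10,-178],0.7],[[0,0,0],[0,-10,-178],0.7]]'

```text
time: 19.98
eef_pos: [0.5811, 0.0056, 0.1399]
tcp_rot: [0.707, -0.039, 0.039, -0.705]
contact_force: [0.5, 0.1, -1.3]
opening: 0.462
```

Run:
```python
from h import *
snap('wrist','w16')
p=slot(.062,.042);plan([*p,.043],np.radians(-6))
```

```text
t 20.03 turn [ 0.01 -0.29 -0.02] shift [  5.   97.  -72.6] opening 0.464 F [-0.1  0.9 -0.8] pos [0.5812 0.0077 0.14  ]
```

View pics/w16.png

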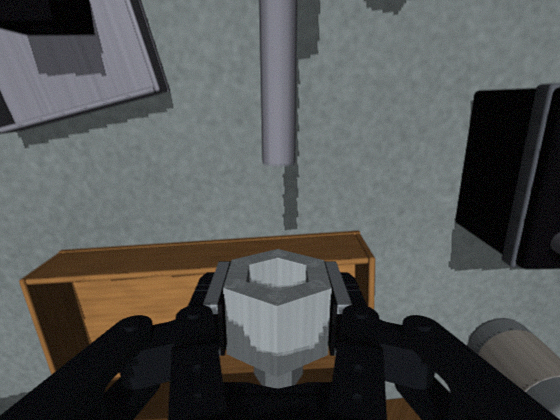

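Call:
step_arm --rows '[[[0,0,0],[3,0,-40],0.7],[[0,0,0],[5,10,-74],0.7],[[0,0,0],[5,40,-75],0.7],[[0,0,0],[5,75,-75],0.7],[[0,0,0],[5,95,-75],0.7],[[0,0,0],[5,95,-75],0.7],[[0,0,0],[5,95,-75],0.7],[[0,0,0],[5,95,-75],0.7]]'

```text
time: 20.7
eef_pos: [0.5799, -0.0647, 0.0467]
tcp_rot: [0.706, -0.036, 0.038, -0.706]
contact_force: [0.4, -1.0, -0.8]
opening: 0.46
```

Run:
```python
from h import *
snap('wrist','w17');snap('scene','s17')
p=slot(.062,.039);plan([*p,.0095],np.radians(-6))
```

```text
t 20.80 turn [ 0.04 -0.01  0.26] shift [-2.3 38.2 -3.2] opening 0.458 F [ 0.7  0.4 -1.8] pos [ 0.5805 -0.0651  0.0477]
```

View pics/w17.png

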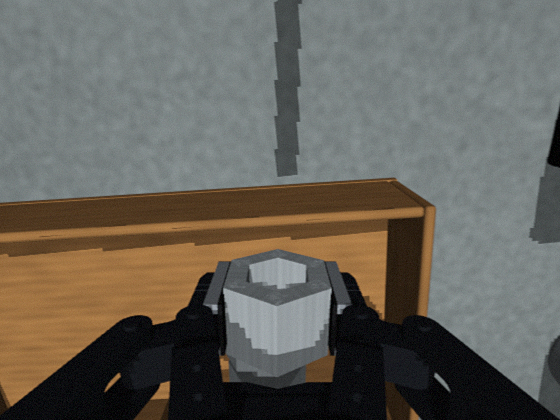

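View pics/s17.png

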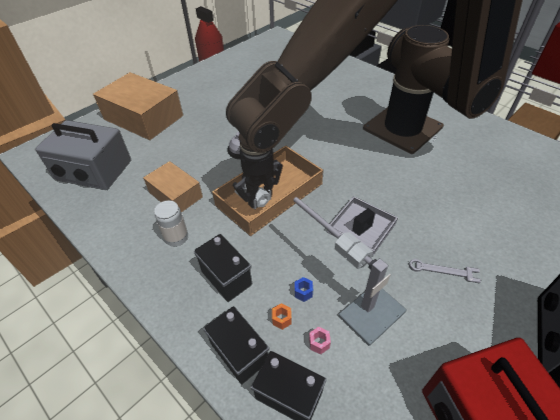

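Call:
step_arm --rows '[[[0,0,0],[-2,15,-2],0.7],[[0,0,0],[-2,28,-2],0.7],[[0,0,0],[-2,34,-2],0.7],[[0,0,0],[-2,37,-2],0.7],[[0,0,0],[-2,37,-2],0.7],[[0,0,0],[-2,37,-2],0.7]]'

```text
time: 21.3
eef_pos: [0.5767, -0.0669, 0.0086]
tcp_rot: [0.706, -0.037, 0.037, -0.706]
contact_force: [-0.7, 0.8, -1.4]
opening: 0.461
```

Call:
step_arm --rows '[[[0,0,0],[0,0,0],0.4],[[0,0,0],[0,0,0],0.3],[[0,0,0],[0,0,0],0.25],[[0,0,0],[0,0,0],0.25],[[0,0,0],[0,-30,0],0.25],[[0,0,0],[0,-70,0],0.25],[[0,0,0],[0,-110,0],0.1],[[0,0,0],[0,-150,0],0],[[0,0,0],[0,-190,0],0],[[0,0,0],[0,-225,0],0]]'

```text
time: 22.13
eef_pos: [0.5767, -0.0669, 0.2368]
tcp_rot: [0.706, -0.036, 0.038, -0.706]
contact_force: [0.3, -0.5, 0.0]
opening: 1.001
```

Run:
```python
from h import *
snap('wrist','w18')
y=.2195;plan([.5812+.1045*y,y,.235],np.radians(-6))
```

```text
t 22.18 turn [ 0.17 -0.04  0.94] shift [ -6.8   9.6 288.3] opening 0.998 F [ 2.1 -0.8  4.7] pos [ 0.5804 -0.0679  0.2456]
```

View pics/w18.png

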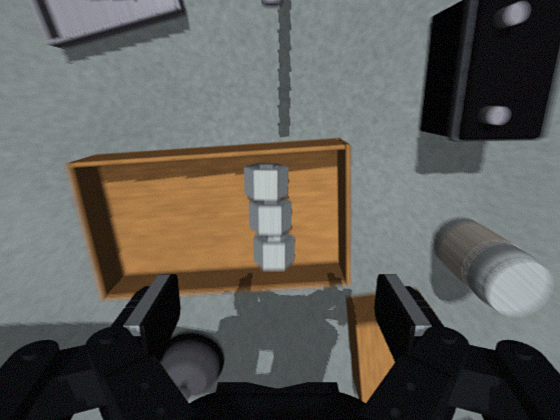

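Call:
step_arm --rows '[[[0,0,0],[0,0,40],0],[[0,0,0],[-1,0,80],0],[[0,0,0],[-2,0,120],0],[[0,0,0],[-3,0,160],0],[[0,0,0],[-4,0,200],0],[[0,0,0],[-4,4,240],0],[[0,0,0],[-4,8,280],0],[[0,0,0],[-4,8,287],0],[[0,0,0],[-4,8,287],0],[[0,0,0],[-4,8,287],0]]'

```text
time: 23.02
eef_pos: [0.6026, 0.2188, 0.225]
tcp_rot: [0.706, -0.037, 0.037, -0.706]
contact_force: [0.5, -0.8, 0.4]
opening: 1.001
```

Run:
```python
from h import *
snap('wrist','w19');rodfit('w19')
y=.219;plan([.5812+.1045*y,y,.130],np.radians(-6))
```

```text
w19 slope [0.10213935 0.58134989] 5.831929420647996 16
dark 383 [0.5856 0.0928 0.1587] [0.6211 0.2896 0.1714]
light 11156 [0.5866 0.1059 0.1558] [0.6248 0.3084 0.176 ]
t 23.07 turn [ 0.04 -0.08 -0.  ] shift [ 1.2 95.2  1.2] opening 1.004 F [ 0.2 -0.9 -0.2] pos [0.6027 0.218  0.2252]
```

View pics/w19.png

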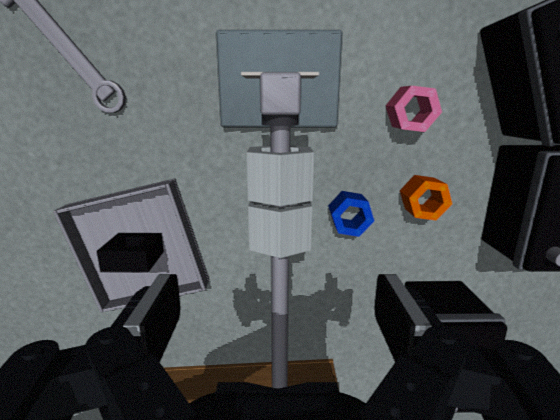

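Run:
```python
from h import *
ridge('w19',[(280,258),(280,208),(280,151)])
z=load('w19');P=cloud(z);m=(abs(P[...,0]-.61)<.08)&(P[...,1]>.26)&(P[...,1]<.36);print('post top z',np.percentile(P[m][:,2],99.5), P[m][P[m][:,2]>.1].min(0),P[m][P[m][:,2]>.1].max(0))
```

```text
(280, 258) [0.6027 0.204  0.176 ]
(280, 208) [0.606  0.2364 0.176 ]
(280, 151) [0.6094 0.2698 0.176 ]
post top z 0.3674257408424635 [0.58783477 0.26001174 0.10513815] [0.63807603 0.31635581 0.36742574]
```

Call:
step_arm --rows '[[[0,0,0],[1,40,1],0],[[0,0,0],[1,75,1],0],[[0,0,0],[1,90,1],0],[[0,0,0],[1,95,1],0],[[0,0,0],[1,95,1],0]]'

```text
time: 23.48
eef_pos: [0.6031, 0.2179, 0.1287]
tcp_rot: [0.706, -0.039, 0.037, -0.706]
contact_force: [-0.3, -0.0, 0.8]
opening: 1.001
```

Call:
step_arm --rows '[[[0,0,0],[0,0,1],0.7],[[0,0,0],[0,0,1],0.7],[[0,0,0],[0,0,1],0.7],[[0,0,0],[0,0,1],0.7],[[0,0,0],[0,0,1],0.7],[[0,0,0],[0,0,1],0.7],[[0,0,0],[0,0,1],0.7],[[0,0,0],[0,0,1],0.7]]'

```text
time: 24.15
eef_pos: [0.6048, 0.221, 0.1323]
tcp_rot: [-0.706, 0.036, -0.038, 0.706]
contact_force: [-2.1, -0.2, 6.2]
opening: 0.462
```

Call:
step_arm --rows '[[[0,0,0],[0,-10,0],0.7],[[0,0,0],[0,-10,0],0.7],[[0,0,0],[0,-10,-20],0.7],[[0,0,0],[0,-10,-50],0.7],[[0,0,0],[0,-10,-85],0.7],[[0,0,0],[0,-10,-120],0.7],[[0,0,0],[0,-10,-155],0.7],[[0,0,0],[0,-10,-190],0.7],[[0,0,0],[0,-10,-212],0.7],[[0,0,0],[0,-10,-212],0.7]]'

```text
time: 24.98
eef_pos: [0.5811, 0.0061, 0.14]
tcp_rot: [0.707, -0.039, 0.039, -0.706]
contact_force: [0.5, 1.0, -0.4]
opening: 0.463
```

Run:
```python
from h import *
snap('wrist','w20')
p=slot(-.045,-.03);plan([*p,.043],np.radians(-6)); print(np.hypot(*p))
```

```text
t 25.03 turn [-0.01 -0.27 -0.02] shift [ -96.9   97.  -152.1] opening 0.459 F [-0.5  0.2 -1.4] pos [0.5813 0.0081 0.14  ]
0.48666473848734065
```

View pics/w20.png

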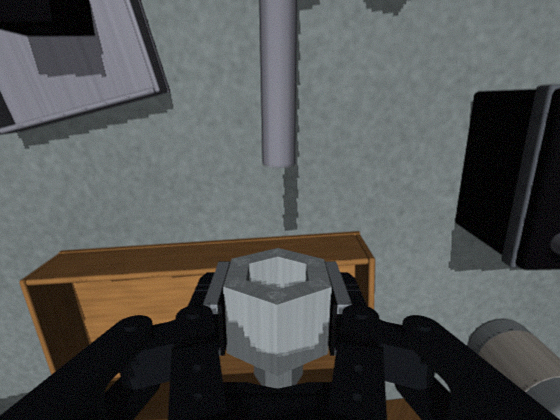

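Call:
step_arm --rows '[[[0,0,0],[-20,0,-36],0.7],[[0,0,0],[-45,0,-68],0.7],[[0,0,0],[-68,0,-102],0.7],[[0,0,0],[-90,0,-138],0.7],[[0,0,0],[-97,30,-152],0.7],[[0,0,0],[-97,65,-152],0.7],[[0,0,0],[-97,92,-152],0.7],[[0,0,0],[-97,95,-152],0.7],[[0,0,0],[-97,95,-152],0.7],[[0,0,0],[-97,95,-152],0.7]]'

```text
time: 25.87
eef_pos: [0.4702, -0.1306, 0.0464]
tcp_rot: [0.706, -0.036, 0.037, -0.706]
contact_force: [0.5, 0.4, -1.5]
opening: 0.461
```

Run:
```python
from h import *
snap('wrist','w21')
p=slot(-.045,-.03);plan([*p,.0095],np.radians(-6))
```

```text
t 25.92 turn [0.07 0.02 0.19] shift [-2.5 37.7 -1.7] opening 0.455 F [ 1.3  0.5 -1.4] pos [ 0.4709 -0.131   0.0472]
```

View pics/w21.png

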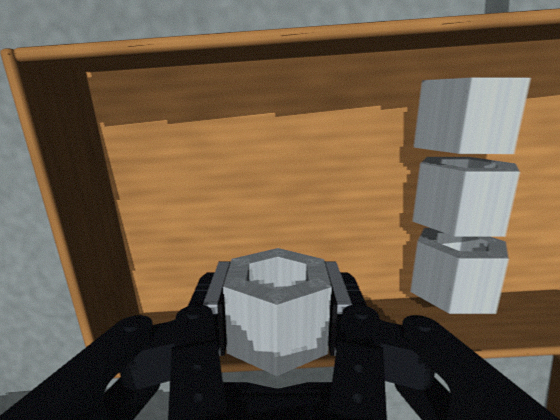

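Call:
step_arm --rows '[[[0,0,0],[-2,15,-2],0.7],[[0,0,0],[-2,28,-2],0.7],[[0,0,0],[-2,34,-2],0.7],[[0,0,0],[-2,36,-2],0.7],[[0,0,0],[-2,36,-2],0.7],[[0,0,0],[-2,36,-2],0.7]]'

```text
time: 26.42
eef_pos: [0.4678, -0.133, 0.0104]
tcp_rot: [0.706, -0.037, 0.038, -0.706]
contact_force: [0.5, 0.4, -0.6]
opening: 0.463
```

Call:
step_arm --rows '[[[0,0,0],[0,0,0],0.4],[[0,0,0],[0,0,0],0.3],[[0,0,0],[0,0,0],0.25],[[0,0,0],[0,0,0],0.25],[[0,0,0],[0,-30,0],0.25],[[0,0,0],[0,-70,0],0.25],[[0,0,0],[0,-110,0],0.1],[[0,0,0],[0,-150,0],0],[[0,0,0],[0,-190,0],0],[[0,0,0],[0,-225,0],0]]'

```text
time: 27.25
eef_pos: [0.467, -0.1328, 0.2376]
tcp_rot: [0.707, -0.036, 0.038, -0.706]
contact_force: [-0.3, -1.2, -0.4]
opening: 1.003
```

Run:
```python
from h import *
snap('wrist','w22')
y=.2535;plan([.5812+.1045*y,y,.235],np.radians(-6))
```

```text
t 27.30 turn [ 0.34 -0.04  0.86] shift [ 95.4   9.8 400.4] opening 0.999 F [ 2.3 -0.5  3.6] pos [ 0.4706 -0.1345  0.2457]
```

View pics/w22.png

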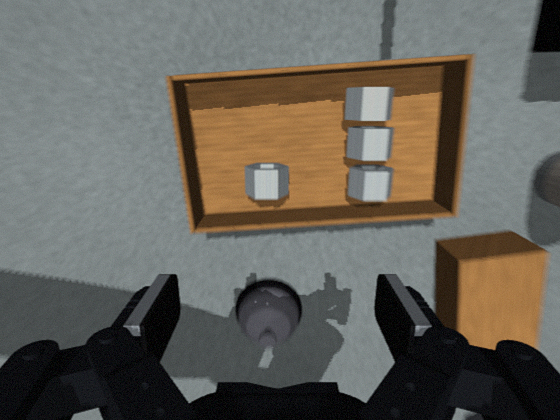

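Call:
step_arm --rows '[[[0,0,0],[9,0,39],0],[[0,0,0],[18,0,78],0],[[0,0,0],[28,0,117],0],[[0,0,0],[38,0,156],0],[[0,0,0],[48,0,195],0],[[0,0,0],[58,0,234],0],[[0,0,0],[68,0,273],0],[[0,0,0],[78,0,312],0],[[0,0,0],[88,4,351],0],[[0,0,0],[98,8,390],0]]'

```text
time: 28.13
eef_pos: [0.606, 0.2469, 0.2262]
tcp_rot: [-0.706, 0.037, -0.038, 0.706]
contact_force: [-0.2, -0.2, 0.2]
opening: 1.004
```

Call:
step_arm --rows '[[[0,0,0],[0,0,8],0],[[0,0,0],[0,0,8],0],[[0,0,0],[0,0,8],0]]'

```text
time: 28.38
eef_pos: [0.606, 0.2527, 0.2257]
tcp_rot: [0.706, -0.037, 0.037, -0.706]
contact_force: [0.3, -1.2, -0.5]
opening: 1.002
```

Run:
```python
from h import *
snap('wrist','w23')
y=.2535;plan([.5812+.1045*y,y,.130],np.radians(-6))
```

```text
t 28.43 turn [ 0.04 -0.07 -0.02] shift [ 1.5 96.1  1.8] opening 0.998 F [ 0.2 -0.2  1. ] pos [0.6061 0.2519 0.2261]
```

View pics/w23.png

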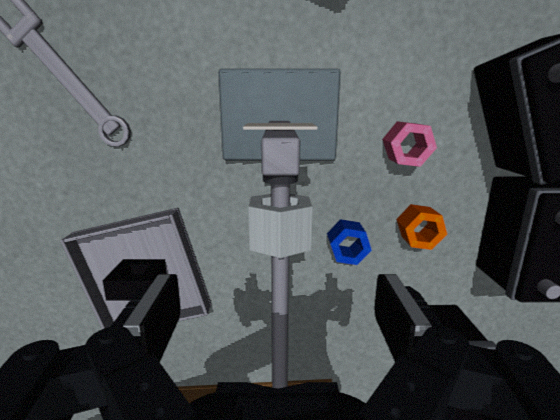

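Run:
```python
from h import *
ridge('w23',[(280,257),(280,204)])
```

```text
(280, 257) [0.6061 0.2383 0.176 ]
(280, 204) [0.6096 0.2726 0.176 ]
```

Call:
step_arm --rows '[[[0,0,0],[1,40,1],0],[[0,0,0],[1,75,1],0],[[0,0,0],[1,90,1],0],[[0,0,0],[1,95,1],0],[[0,0,0],[1,95,1],0]]'

```text
time: 28.85
eef_pos: [0.6065, 0.2518, 0.1299]
tcp_rot: [0.706, -0.039, 0.037, -0.706]
contact_force: [-0.1, -0.4, -0.1]
opening: 1.0
```

Call:
step_arm --rows '[[[0,0,0],[0,0,1],0.7],[[0,0,0],[0,0,1],0.7],[[0,0,0],[0,0,1],0.7],[[0,0,0],[0,0,1],0.7],[[0,0,0],[0,0,1],0.7],[[0,0,0],[0,0,1],0.7],[[0,0,0],[0,0,1],0.7],[[0,0,0],[0,0,1],0.7]]'

```text
time: 29.52
eef_pos: [0.6083, 0.2549, 0.1334]
tcp_rot: [-0.706, 0.036, -0.038, 0.706]
contact_force: [-1.5, -0.3, 5.9]
opening: 0.459
```

Call:
step_arm --rows '[[[0,0,0],[0,-10,0],0.7],[[0,0,0],[0,-10,0],0.7],[[0,0,0],[0,-10,-25],0.7],[[0,0,0],[0,-10,-60],0.7],[[0,0,0],[0,-10,-95],0.7],[[0,0,0],[0,-10,-130],0.7],[[0,0,0],[0,-10,-165],0.7],[[0,0,0],[0,-10,-200],0.7],[[0,0,0],[0,-10,-235],0.7],[[0,0,0],[0,-10,-245],0.7]]'

```text
time: 30.35
eef_pos: [0.5811, 0.0069, 0.141]
tcp_rot: [0.707, -0.039, 0.038, -0.705]
contact_force: [-0.5, 0.5, 0.1]
opening: 0.459
```

Run:
```python
from h import *
snap('wrist','w24')
p=slot(-.045,.022);plan([*p,.043],np.radians(-6)); print(np.hypot(*p))
```

```text
t 30.40 turn [ 0.08 -0.29 -0.01] shift [-100.5   98.2  -99.1] opening 0.457 F [-0.2 -1.9 -0.6] pos [0.5812 0.0071 0.141 ]
0.47730406883517373
```

View pics/w24.png

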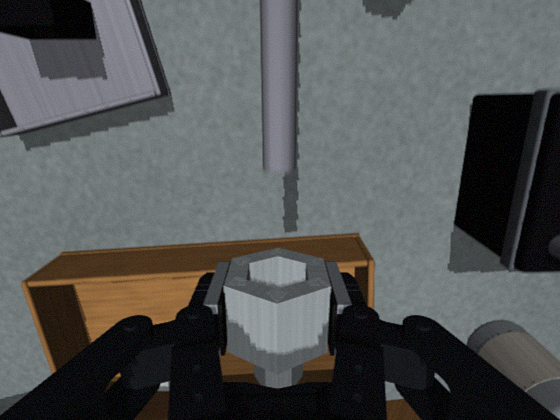

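Call:
step_arm --rows '[[[0,0,0],[-25,0,-25],0.7],[[0,0,0],[-50,0,-50],0.7],[[0,0,0],[-75,0,-75],0.7],[[0,0,0],[-98,10,-97],0.7],[[0,0,0],[-101,40,-100],0.7],[[0,0,0],[-101,75,-100],0.7],[[0,0,0],[-101,94,-100],0.7],[[0,0,0],[-101,94,-100],0.7],[[0,0,0],[-101,94,-100],0.7],[[0,0,0],[-101,94,-100],0.7]]'

```text
time: 31.23
eef_pos: [0.4721, -0.0776, 0.0486]
tcp_rot: [0.706, -0.036, 0.038, -0.706]
contact_force: [0.6, -0.5, -0.9]
opening: 0.464
```

Run:
```python
from h import *
snap('wrist','w25')
p=slot(-.045,.022);plan([*p,.0105],np.radians(-6))
```

```text
t 31.28 turn [ 0.05 -0.01  0.21] shift [-1.9 38.7 -2.8] opening 0.460 F [ 0.1  0.  -1.1] pos [ 0.4725 -0.0779  0.0492]
```

View pics/w25.png

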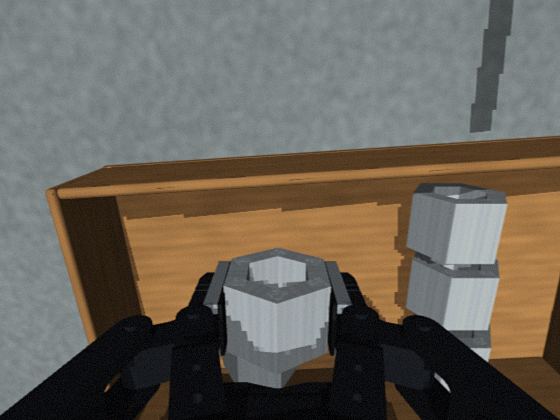

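Call:
step_arm --rows '[[[0,0,0],[-2,15,-2],0.7],[[0,0,0],[-2,28,-2],0.7],[[0,0,0],[-2,34,-2],0.7],[[0,0,0],[-2,37,-2],0.7],[[0,0,0],[-2,37,-2],0.7],[[0,0,0],[-2,37,-2],0.7]]'

```text
time: 31.78
eef_pos: [0.4693, -0.0798, 0.0112]
tcp_rot: [0.706, -0.037, 0.038, -0.706]
contact_force: [-0.3, 0.9, -1.0]
opening: 0.463
```

Call:
step_arm --rows '[[[0,0,0],[0,0,0],0.4],[[0,0,0],[0,0,0],0.3],[[0,0,0],[0,0,0],0.25],[[0,0,0],[0,0,0],0.25],[[0,0,0],[0,-30,0],0.25],[[0,0,0],[0,-70,0],0.25],[[0,0,0],[0,-110,0],0.3],[[0,0,0],[0,-150,0],0.6],[[0,0,0],[0,-190,0],1],[[0,0,0],[0,-225,0],1]]'

```text
time: 32.62
eef_pos: [0.4686, -0.0796, 0.2386]
tcp_rot: [0.706, -0.036, 0.038, -0.706]
contact_force: [1.9, -0.9, 1.1]
opening: 0.286
```

Run:
```python
from h import *
snap('wrist','w26'); snap('top','t26'); snap('scene','s26')
plan([.441,-.24,.20],np.radians(-6))
```

```text
t 32.77 turn [ 0.14 -0.06  0.5 ] shift [ -12.9   40.1 -161.7] opening 0.016 F [-0.   0.2 -1. ] pos [ 0.4705 -0.0804  0.2398]
```

View pics/w26.png

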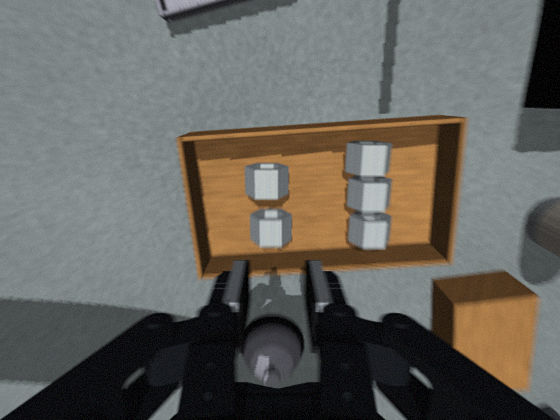

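View pics/t26.png

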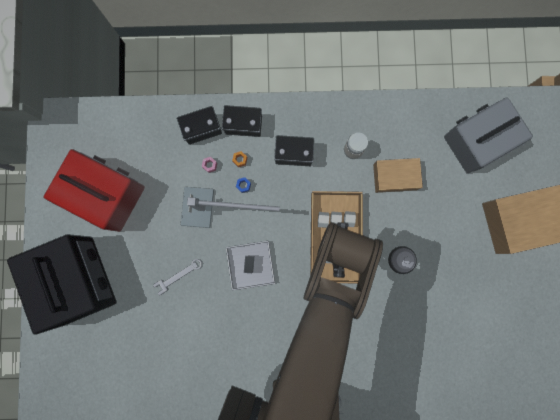

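Call:
step_arm --rows '[[[0,0,0],[-3,10,-40],1],[[0,0,0],[-6,20,-80],1],[[0,0,0],[-10,30,-110],1],[[0,0,0],[-13,40,-130],1],[[0,0,0],[-13,40,-130],1],[[0,0,0],[-13,40,-130],1],[[0,0,0],[-13,40,-130],1]]'

```text
time: 33.35
eef_pos: [0.4415, -0.2067, 0.1944]
tcp_rot: [-0.706, 0.038, -0.037, 0.707]
contact_force: [0.0, 0.2, 0.3]
opening: 0.001
```

Run:
```python
from h import *
snap('wrist','w27'); snap('top','t27');crop('t27',370,225,440,295,8,'t27c')
s,p,R=st();print(p)
z=load('t27');P=cloud(z);m=(P[...,2]>.055)&(P[...,2]<.075)&(abs(P[...,0]-.44)<.05)&(abs(P[...,1]+.3)<.05);print(m.sum(),P[m].mean(0))
```

```text
[ 0.44212206 -0.20652218  0.19534808]
0 [nan nan nan]<stdin>:4: RuntimeWarning: Mean of empty slice.
  ret = um.true_divide(
```

View pics/w27.png

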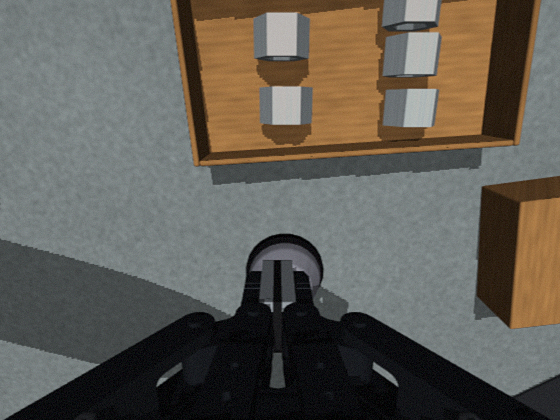

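View pics/t27c.png

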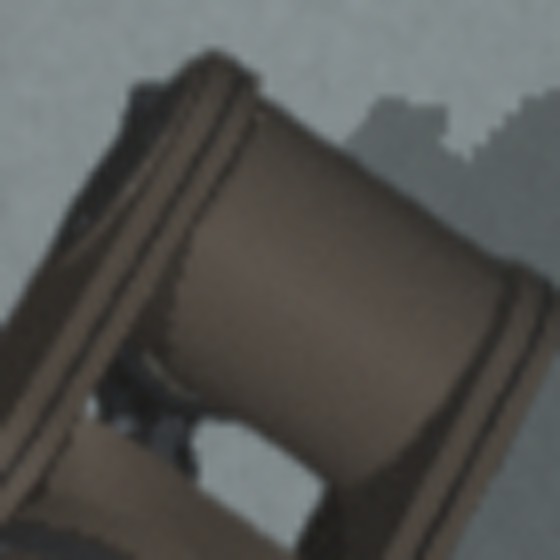

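Call:
step_arm --rows '[[[0,0,0],[0,-30,-30],1],[[0,0,0],[0,-50,-65],1],[[0,0,0],[0,-50,-105],1],[[0,0,0],[0,-50,-145],1],[[0,0,0],[0,-50,-165],1],[[0,0,0],[0,-50,-165],1],[[0,0,0],[0,-50,-165],1],[[0,0,0],[0,-50,-165],1]]'

```text
time: 34.12
eef_pos: [0.4249, -0.3703, 0.2453]
tcp_rot: [-0.706, 0.037, -0.037, 0.706]
contact_force: [-0.0, -0.4, 0.5]
opening: 0.004
```

Run:
```python
from h import *
snap('wrist','w28')
z=load('w28');P=cloud(z);m=(P[...,2]>.06)&(P[...,2]<.075)&(abs(P[...,0]-.44)<.08)&(abs(P[...,1]+.3)<.08);q=P[m];print(m.sum(),q.mean(0),(q.min(0)+q.max(0))/2,np.ptp(q,axis=0),np.median(q[:,2]))
s,p,R=st();print(p)
```

```text
374 [ 0.43794101 -0.30384627  0.06573399] [ 0.4380371  -0.30390849  0.06460525] [0.01881774 0.01955276 0.00717168] 0.06575999170177456
[ 0.42493128 -0.36998624  0.24531172]
```

View pics/w28.png

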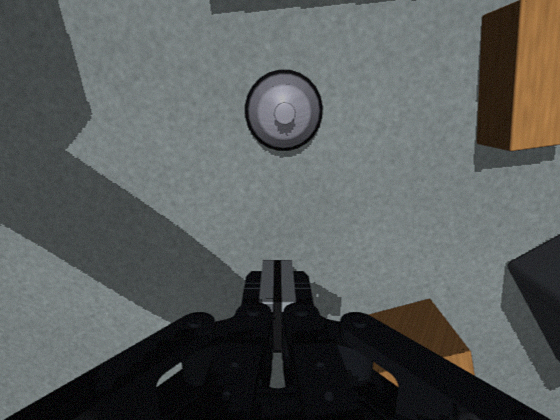

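Run:
```python
from h import *
plan([.4385,-.3035,.085],np.radians(-6))
```

```text
t 34.17 turn [-0.03  0.05 -0.  ] shift [  6.6 160.3  67.4] opening 0.001 F [0.3 0.4 0.3] pos [ 0.4249 -0.37    0.2453]
```

Call:
step_arm --rows '[[[0,0,0],[3,0,35],1],[[0,0,0],[7,30,67],1],[[0,0,0],[7,70,67],1],[[0,0,0],[7,110,67],1],[[0,0,0],[7,140,67],1],[[0,0,0],[7,155,67],1],[[0,0,0],[7,155,67],1],[[0,0,0],[7,155,67],1]]'

```text
time: 34.83
eef_pos: [0.4385, -0.3041, 0.09]
tcp_rot: [-0.706, 0.037, -0.036, 0.707]
contact_force: [0.6, -0.2, 1.4]
opening: -0.0
```

Run:
```python
from h import *
plan([.4385,-.3035,.066],np.radians(-6))
snap('scene','s29');crop('s29',200,100,300,190,6,'s29c')
```

```text
t 34.83 turn [-0.06  0.04 -0.07] shift [-0.  24.   0.6] opening -0.000 F [ 0.6 -0.2  1.4] pos [ 0.4385 -0.3041  0.09  ]
```

View pics/s29c.png

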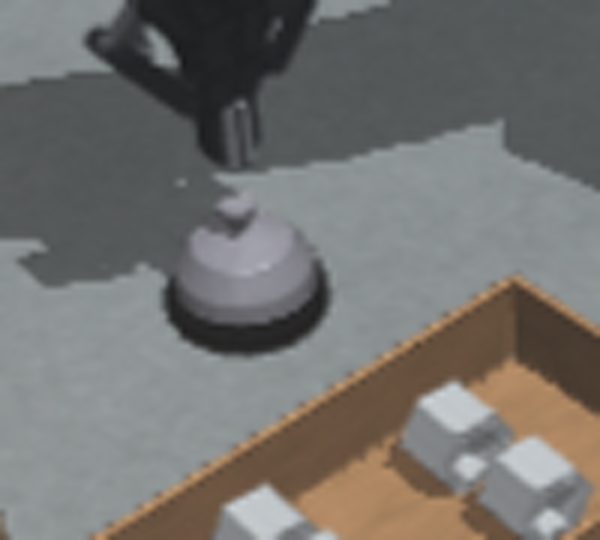

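Aligned above the plunger; press.

Call:
step_arm --rows '[[[0,0,0],[0,10,0],1],[[0,0,0],[0,20,0],1],[[0,0,0],[0,26,0],1],[[0,0,0],[0,30,0],1],[[0,0,0],[0,34,0],1],[[0,0,0],[0,36,0],1],[[0,0,0],[0,36,0],1]]'

```text
time: 35.47
eef_pos: [0.4389, -0.306, 0.0578]
tcp_rot: [-0.706, 0.038, -0.037, 0.707]
contact_force: [-6.7, 6.0, 21.4]
opening: -0.001
```

Call:
step_arm --rows '[[[0,0,0],[0,0,0],1],[[0,0,0],[0,-10,0],1],[[0,0,0],[0,-30,0],1],[[0,0,0],[0,-65,0],1],[[0,0,0],[0,-105,0],1],[[0,0,0],[0,-145,-30],1],[[0,0,0],[0,-180,-65],1],[[0,0,0],[0,-180,-68],1],[[0,0,0],[0,-180,-68],1],[[0,0,0],[0,-180,-68],1]]'

```text
time: 36.3
eef_pos: [0.4311, -0.3738, 0.2344]
tcp_rot: [0.706, -0.038, 0.038, -0.706]
contact_force: [0.5, -0.0, -1.1]
opening: 0.005
```

Run:
```python
from h import *
snap('wrist','w30')
z=load('w30');P=cloud(z);m=(P[...,2]>.06)&(P[...,2]<.075)&(abs(P[...,0]-.44)<.08)&(abs(P[...,1]+.3)<.08);q=P[m];print(m.sum(),q.mean(0),np.median(q[:,2]))
snap('scene','s30'); snap('top','t30')
```

```text
402 [ 0.43801106 -0.30386986  0.06579181] 0.06585893104720658
```

View pics/s30.png

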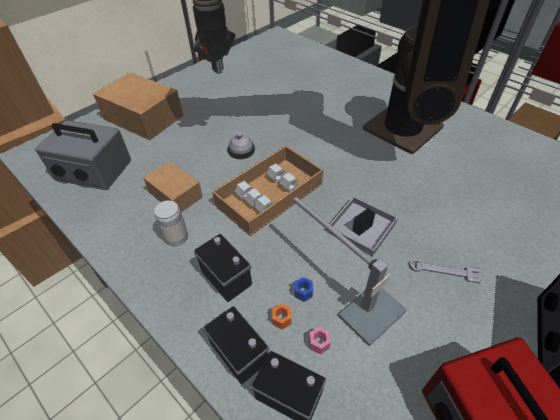

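View pics/t30.png

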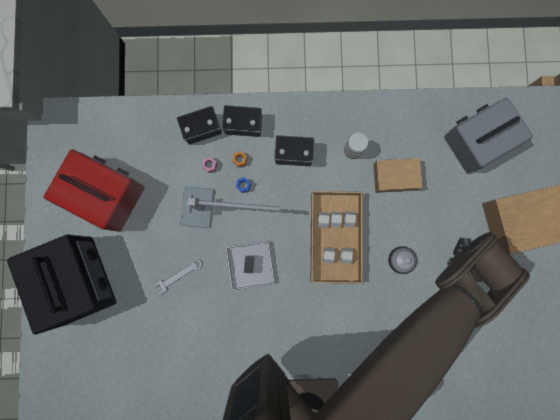

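```bash
python3 -c "
from plant import ctrl
print(ctrl.sign_off())"
```

```text
the job is handed in; nothing more can be done
None
```

The order is ready and handed in at about 36 s. The square end stop is in the steel dish, and all five collars (all five were there) are in the order tray. After that I pressed the bell once and let it come up again.

- **Bell:** the fingertips went down to z = 0.058 m and met 21 N, well above the spring's 4.6 N, so the plunger was on its stop. There was also a sideways force of 6–7 N on the tool during the press. Afterwards the plunger head was back at z = 0.066 m and the bell had not shifted.
- **Other checks:** the last scene and top pictures show the rod empty. The battery, can, carton and wrench are where they started, as are the blue, pink and orange look-alike collars. I saw no knock to the tray or bell and no slip of the grip.
- **One reading that disagreed:** the tray fit made while the first collar was being carried gave a wrong pose because the arm was in the top view. I kept the earlier pose, which the pictures confirmed.

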